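Load the shaker, fit its hold-down plate and start it

ROBOT

A 7-joint arm with a two-finger parallel gripper is mounted at the origin on the work surface. World frame = base frame: x ahead of the robot, y to its left, z up, the work surface at z = 0. Lengths are in m, angles in rad, forces in N, time in s.
With the tool pointing down it reaches from about 0.4 to 0.85 m from the base axis. Payload 10.4 kg.
Tool frame: the origin (TCP) lies between the finger pads; the fingertips stand tip_extent ahead of it and the grasp point (between the pads) lies 2 mm behind it (tip_extent is the distance from the TCP to the fingertips, in m); z points along the fingers, y is the direction in which the jaws open and shut (so a half turn about z gives the same grasp; the last joint's range is limited). The gripper opens to 87 mm and grips with 3 to 60 N. Pads are 19 mm wide; open, the fingers measure 117 mm over their backs; the gripper's body (75 mm by 190 mm) begins 51 mm behind the grasp point.
Start: joints at [1.285, 0.332, -0.065, 1.46, 0.022, 1.35, -0.088], TCP at [0.162, -0.604, 0.24] pointing down, gripper open.
Joint ranges: [-2.6, 2.6], [-0.5, 2.12], [-1.47, 1.34], [0.16, 2.42], [-1.27, 4.41], [0.06, 2.06], [-2.6, 2.6]. Speed limits (rad/s): [2.22, 2.22, 2.79, 2.79, 3.14, 3.14, 3.14].

INTERFACE

Orientations are given as a unit quaternion [x, y, z, w].
In Python, from bench import read_state, camera, camera_params, close_job, tip_extent gives the robot as it stands. The module is installed in compiled form; this text tells all that it offers.
- The arm moves only by the tool send_rows, never from a script. Its argument "steps" is a list of rows, each a list of 7 numbers: the turn, a rotation vector about the tool's x, y, z in degrees, then the shift along the tool's x, y, z in m, then the gripper's target within -1 to 1 (shut at 1, half-way at 0, fully open at -1). In form: [[ax, ay, az, x, y, z, jaw], ...]. A call has exactly 10 rows; each row shifts and turns the pose as measured when the row begins, along the tool's axes as they then stand; what a row does not reach is not made up. A row lasts 1/10 s, in which the tool goes at most 50 mm and 8.59 degrees, less where a joint would pass 70% of its speed; a pose out of reach is approached as far as the arm can. A call with a gripper value outside its range is refused whole. The fingers move at their own pace and stop on an object; "force" is the grip in N (left out, the last holds). Time passes only in rows, so rows that do not move let the fingers close, or fill a call up. It gives the time, the measured TCP pose, the force and the opening at its end, in the units of the state.
- read_state(): the state, without advancing time (a new reading comes with each control period).
- camera(name): name is "scene" or "top" or "wrist"; returns (picture, depth): 480x640x3 uint8, blue, green, red; 480x640 float32, m along the optical axis (not along the pixel's ray), 0 where there is no reading.
- camera_params(name): a dict with "camera_matrix" (3x3 intrinsics, pixels), "world_from_camera" (4x4, takes a point from camera to world coordinates). Camera axes: x right, y down, z forward; pixel columns grow to the right and rows downward; lengths in m; the calibration is good to about 2 mm. A picture is of the moment at which its call begins: read the wrist's pose just before it. camera_params takes no time and is no camera call; for the wrist camera it gives the pose at the moment of the call.
- close_job(): hands the job in, once; it reports no verdict.
The state is a dict: "time": time; "joint_positions": joint angles; "joint_vel": joint speeds; "joint_torque": joint torques, N m; "ee_pos": TCP position; "eef_rot": TCP orientation; "ft_force": force on the tool from outside, world axes, zero at the start; "torque": the same for the moment, N m; "width": finger opening in m.
Only numpy, scipy, OpenCV 4.12 (cv2) and the standard library are available. Lean on these libraries where they do the work, as an engineer would, in place of code of your own. Each camera call takes 0.05 s, during which the arm holds its last target.

TASK

Stand every small amber jar that is on the bench upright in the shaker's grey rack, one to a cell. When all are in, lay the aluminium hold-down plate squarely on top of the rack's four posts, long side along the long side of the rack, so that its rim drops down around the posts and it lies level and fully home; only then start the shaker by pulling the red stop knob straight up to its stop. Leave the other things on the bench where they are.

Things in the scene. Friction and masses are not known exactly. Their poses are not given: they have to be found in the camera images.
- shaker: Orbital shaker, fixed to the bench: white housing 270 (x) x 250 (y) x 70 high, origin at the centre of its underside, z up; its control side with the red stop knob and display faces the robot (its -x). On its rear half stands the grey divided rack.
- rack (a point): Centre of the rack at the height of its cell floors, 88 mm above the bench; axes as the shaker's. The open rack has six square cells, centres at x = -34, +34 and y = -68, 0, +68 mm from this point. A cell is 62 mm square inside, its 6 mm thick walls rise 30 mm above its floor; the rack is 142 (x) x 210 (y).
- posts (a point): Centre between the tops of the rack's four upright steel corner posts, level with the tops, 77 mm above point rack; axes as the shaker's. Posts 12 mm thick with domed tops, at x = +-66, y = +-100 mm from this point. The cap of a jar standing in a cell ends 5 mm below this level.
- stop_knob (a joint): Travel of the stop knob in m: 0 pushed in (stopped, as at the start), 0.010 pulled straight up to its stop (running). Spring and detent resist the pull with about 5 to 8 N; it stays where it is left.
- knob_grip (a point): Centre of the red mushroom head of the stop knob, which stands upright on the shaker's top deck in front of the rack, 92 mm from the shaker's middle. Head 36 mm across and 16 to 18 mm high; this point lies 24 mm above the deck with the knob pushed in. z is the pull direction (up).
- plate: Loose aluminium hold-down plate, 156 (x) x 224 (y) mm, 0.4 kg, at first lying rim down on the bench. Origin: centre of its underside at the lower edge of its downturned rim, which is 8 mm deep and 150 x 218 inside (3 mm play round the posts); the sheet above is 4 mm thick. Fully home, either way round, it rests on the post tops, its origin 8 mm below point posts.
- plate_handle (a point): Centre of the plate's black bar handle, 43 mm above the plate's origin, axes as the plate's. Bar 90 mm long (y), 14 wide (x), 14 high, with 24 mm of free space beneath it.
- jar1: Small squat amber glass jar with black screw cap, upright on the bench; origin at the centre of its underside, z along its axis to the cap. Body 52 mm across up to 40 mm, shoulder to 50 mm, cap 36 mm across from 50 to 72 mm (total height 72). About 0.14 kg. Absent in some starts.
- jar2: Same kind of jar as jar1; absent in some starts.
- jar3: Same kind of jar as jar1; absent in some starts.
- jar4: Same kind of jar as jar1; absent in some starts.
- jar5: Same kind of jar as jar1; absent in some starts.
- jar6: Same kind of jar as jar1; absent in some starts.
- big_bottle: Bystander: larger wide bottle with white cap, 72 mm across, 112 high; origin at the centre of its underside.
- vial: Bystander: small white plastic vial among the jars, 32 mm wide all the way up, 40 high; origin at the centre of its underside.
- marker: Bystander: black marker pen lying flat, 120 x 14 x 12 mm, length along its x; origin at the centre of its underside.
- microplate: Bystander: microplate 128 x 86 x 14 mm lying flat; origin at the centre of its underside.
- beaker: Bystander: empty glass beaker, 70 mm across, 85 high; origin at the centre of its underside.
- tape_roll: Bystander: roll of paper tape lying flat, 70 mm across, 19 high; origin at the centre of its underside.
- tip_box: Bystander: pipette tip box 124 x 86 x 67 mm; origin at the centre of its underside.

How it is judged:
By the outcome, as a careful person would: the job done as asked, in the order asked, and still so for the second after the job is handed in, with the robot touching nothing.
Of jar1, jar2, jar3, jar4, jar5, jar6 only 4 to 6 are there at a start; the rules pass over those that are not, and their reading is None.
At some moment in a run one of jar1, jar2, jar3, jar4, jar5, jar6, plate may be knocked a few centimetres aside while the robot is not near it.
Once in a run the grip may slacken for a moment while it holds something.
It also fails if it takes over 210 s, if anything falls off the work surface, if the arm or the gripper's body presses on something with over 40 N, if the wrist force passes 120 N, or if a joint passes its speed limit or range.

## Working session

There is one attempt and no reset: what is moved stays moved. The work goes in short steps, Python scripts to look and compute and a tool call to move; the robot and the scene stay as the last step left them, time stands still between calls to the robot, and variables do not carry over. Pictures are saved under pics/ and viewed, and the job is handed in when it is done.

Besides the shell and the picture viewer there is one more tool, called after ">>>" by a JSON object that holds its "name" and its "arguments". send_rows: Moves the arm, as the interface text tells. Its arguments: {"type":"object","properties":{"steps":{"type":"array"},"force":{"type":"number"}},"required":["steps"]}

```bash
mkdir -p pics; ls; cat > h.py <<'E'
import numpy as np, cv2
from bench import *
def grab(n,tag):
    P=camera_params(n); im,d=camera(n); cv2.imwrite(f'pics/{tag}.png',im); np.savez(f'pics/{tag}.npz',d=d,K=P['camera_matrix'],T=P['world_from_camera'],im=im); return im,d,P
def cloud(tag):
    z=np.load(f'pics/{tag}.npz'); d=z['d'];K=z['K'];T=z['T']
    v,u=np.mgrid[:480,:640]; X=np.stack([(u-K[0,2])/K[0,0]*d,(v-K[1,2])/K[1,1]*d,d],-1)
    W=X@T[:3,:3].T+T[:3,3]; W[d<=0]=np.nan; return W
def px(tag,u,v):
    return cloud(tag)[v,u]
def proj(tag,p):
    z=np.load(f'pics/{tag}.npz');T=z['T'];c=T[:3,:3].T@(np.array(p)-T[:3,3]);q=z['K']@c;return q[:2]/q[2]
E
python3 - <<'E'
from h import *
print(read_state(),tip_extent)
for n in ['scene','top','wrist']:
    im,d,P=grab(n,n+'0'); print(n,P['world_from_camera'].round(3).tolist(),P['camera_matrix'].round(1).tolist())
E
```

```text
pics
{'time': 0.0, 'joint_positions': array([ 1.28538754,  0.33287948, -0.06470215,  1.46093288,  0.02161381,
        1.34985541, -0.08851257]), 'joint_vel': array([ 1.00162024e-03,  3.10081761e-04,  5.21203290e-04,  2.40246679e-03,
        8.81326443e-05, -3.18729540e-05, -2.17721172e-03]), 'joint_torque': array([ 2.80996210e-04, -6.23247743e+01,  2.51311617e-02, -3.89902854e+01,
       -6.11961912e-02,  3.94939038e-02,  1.33334102e-04]), 'ee_pos': array([ 0.16227506, -0.60320819,  0.23875319]), 'eef_rot': array([ 9.91377751e-01,  1.31033120e-01, -1.27169761e-04, -6.77723572e-04]), 'ft_force': array([0.79748545, 0.35374807, 0.94729149]), 'torque': array([-0.02535543,  0.02044274, -0.00503815]), 'width': 0.08687113957117759} 0.017
scene [[-0.656, 0.626, -0.421, 1.043], [0.755, 0.536, -0.377, 0.429], [-0.01, -0.566, -0.825, 1.009], [0.0, 0.0, 0.0, 1.0]] [[553.3, 0.0, 316.4], [0.0, 553.3, 233.5], [0.0, 0.0, 1.0]]
top [[-0.009, -0.998, 0.056, 0.503], [-1.0, 0.009, 0.011, -0.005], [-0.012, -0.056, -0.998, 1.189], [0.0, 0.0, 0.0, 1.0]] [[437.0, 0.0, 320.2], [0.0, 437.0, 240.6], [0.0, 0.0, 1.0]]
wrist [[0.259, -0.928, -0.267, 0.236], [-0.966, -0.249, -0.07, -0.583], [-0.001, 0.276, -0.961, 0.383], [0.0, 0.0, 0.0, 1.0]] [[377.0, 0.0, 323.4], [0.0, 377.0, 242.9], [0.0, 0.0, 1.0]]
```

View pics/top0.png

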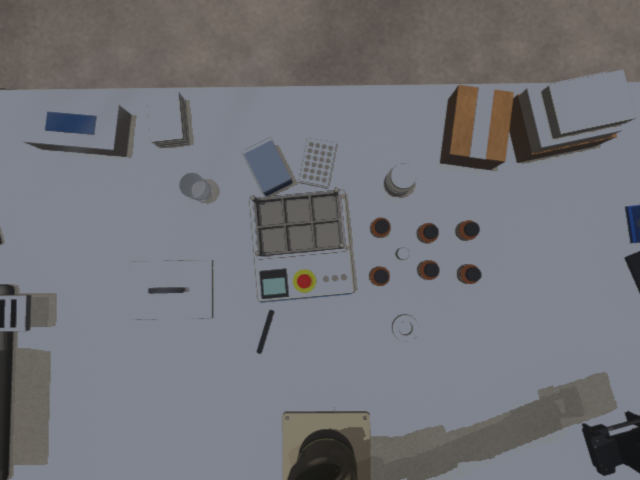

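View pics/scene0.png

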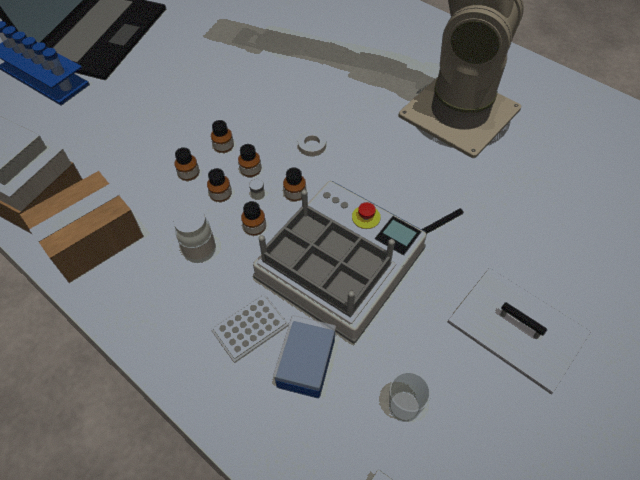

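View pics/wrist0.png

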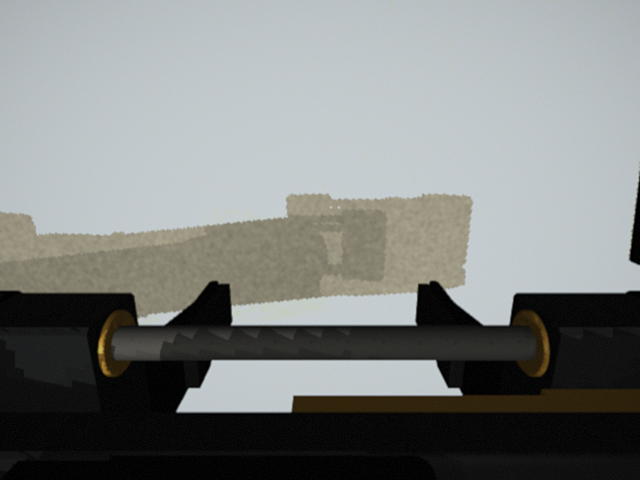

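Top view: six jars with caps near (381,227), (428,233), (468,230), (379,276), (428,270) and (469,274). The vial is at (403,254), the shaker at (303,247), the knob at (304,281) and the plate handle at (167,290). Next I'll measure them.

```bash
python3 - <<'E'
from h import *
W=cloud('top0'); im=cv2.imread('pics/top0.png')
g=im.astype(int)
for c in [(381,227),(428,233),(468,230),(379,276),(428,270),(469,274)]:
    u,v=c; s=np.s_[v-12:v+13,u-12:u+13]; w=W[s].reshape(-1,3); 
    m=(w[:,2]>0.064)&(w[:,2]<0.08)
    print('jar',c,m.sum(),w[m].mean(0).round(4),((w[m].max(0)+w[m].min(0))/2).round(4),np.ptp(w[m],axis=0).round(3))
def reg(name,u0,u1,v0,v1,z0,z1):
    w=W[v0:v1,u0:u1].reshape(-1,3); m=(w[:,2]>z0)&(w[:,2]<z1)
    w=w[m]; r=cv2.minAreaRect(w[:,:2].astype(np.float32)); print(name,m.sum(),w.mean(0).round(4),r)
reg('vial',393,413,244,264,0.03,0.05)
reg('big',382,420,160,200,0.10,0.125)
reg('knob',290,320,268,296,0.087,0.12)
reg('handle',140,195,280,300,0.035,0.06)
reg('plate',115,230,250,330,0.006,0.06)
reg('deck',240,365,180,305,0.06,0.08)
reg('rackwalls',240,365,180,260,0.1,0.13)
reg('posts',240,365,180,260,0.15,0.18)
w=W[180:260,240:365].reshape(-1,3);w=w[(w[:,2]>.14)&(w[:,2]<.18)];print(w.round(3).tolist())
reg('tape',385,425,310,345,0.01,0.03)
reg('tip',240,300,130,200,0.05,0.08)
reg('marker',250,280,300,360,0.006,0.03)
a=cv2.resize(im[180:310,230:500],None,fx=2.9,fy=2.9,interpolation=cv2.INTER_CUBIC);cv2.imwrite('pics/c0.png',a)
E
```

```text
jar (381, 227) 154 [ 0.6032 -0.1512  0.0718] [ 0.6036 -0.1513  0.071 ] [0.034 0.035 0.013]
jar (428, 233) 158 [ 0.5877 -0.2765  0.0719] [ 0.5874 -0.2767  0.0708] [0.034 0.034 0.012]
jar (468, 230) 161 [ 0.5936 -0.3811  0.0715] [ 0.5938 -0.3812  0.0717] [0.034 0.036 0.013]
jar (379, 276) 151 [ 0.4745 -0.1466  0.0717] [ 0.4734 -0.1466  0.0709] [0.033 0.035 0.012]
jar (428, 270) 160 [ 0.4899 -0.2759  0.0715] [ 0.49   -0.2765  0.0709] [0.033 0.034 0.012]
jar (469, 274) 168 [ 0.4783 -0.3822  0.0718] [ 0.4789 -0.3826  0.071 ] [0.033 0.035 0.012]
vial 129 [ 0.5335 -0.2091  0.0392] ((0.5338096022605896, -0.20953120291233063), (0.03067922219634056, 0.03245195001363754), 25.47406005859375)
big 505 [ 0.7231 -0.1996  0.1116] ((0.7231853008270264, -0.1998434066772461), (0.06058155372738838, 0.060215700417757034), 0.2187473326921463)
knob 164 [0.4652 0.0493 0.1014] ((0.4652347266674042, 0.04922376200556755), (0.03342866152524948, 0.03539099171757698), 44.4985237121582)
handle 182 [0.4427 0.4101 0.0489] ((0.443361759185791, 0.41219329833984375), (0.08642954379320145, 0.013184919022023678), 89.86969
[... 2725 characters left out ...]
5], [0.533, 0.153, 0.164], [0.533, 0.151, 0.164], [0.534, 0.15, 0.156], [0.534, 0.15, 0.14], [0.531, 0.158, 0.163], [0.531, 0.156, 0.162], [0.531, 0.153, 0.163], [0.531, 0.151, 0.16], [0.531, 0.151, 0.148], [0.529, 0.156, 0.159], [0.529, 0.153, 0.164], [0.529, 0.153, 0.147]]
tape 406 [ 0.3371 -0.2145  0.0188] ((0.3368694484233856, -0.21450404822826385), (0.06613554805517197, 0.06831733882427216), 0.16977156698703766)
tip 1609 [0.7628 0.1445 0.0663] ((0.7389965057373047, 0.15217100083827972), (0.16770893335342407, 0.12048477679491043), 25.969635009765625)
marker 234 [0.3284 0.158  0.011 ] ((0.3326178789138794, 0.15996995568275452), (0.0723247304558754, 0.15134118497371674), 89.83358001708984)
```

View pics/c0.png

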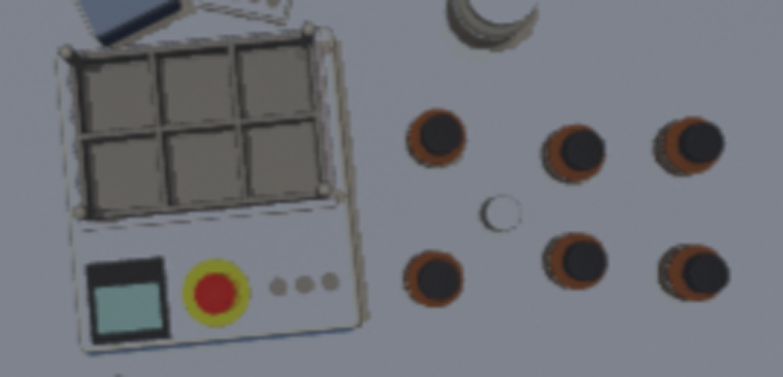

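```bash
cat > g.py <<'E'
import sys
from h import *
from scipy.spatial.transform import Rotation as R
# python3 g.py x y z [yawdeg of tool x]: remaining delta in tool frame
def delta(x,y,z,yaw=94.7):
    s=read_state(); Rm=R.from_quat(s['eef_rot']); d=Rm.inv().apply(np.array([x,y,z])-s['ee_pos'])
    Rt=R.from_euler('z',yaw,degrees=True)*R.from_euler('x',180,degrees=True)
    rv=(Rm.inv()*Rt).as_rotvec(degrees=True)
    print('t',round(s['time'],2),'pos',s['ee_pos'].round(4),'w',round(s['width'],4),'F',s['ft_force'].round(1),'\n tooldelta',(d*1000).round(1),'mm  rot',rv.round(2))
C=np.array([0.608,0.0612]); YAW=4.75
def rk(x,y):
    a=np.radians(YAW);return C+np.array([[np.cos(a),-np.sin(a)],[np.sin(a),np.cos(a)]])@[x,y]
def jars(tag=None):
    import time
    if tag is None:
        tag='top_%d'%int(read_state()['time']*100); grab('top',tag)
    W=cloud(tag); im=np.load(f'pics/{tag}.npz')['im'].astype(int)
    m=(W[...,2]>0.064)&(W[...,2]<0.08)&(im.max(-1)<75)
    n,l,st,c=cv2.connectedComponentsWithStats(m.astype(np.uint8))
    for i in range(1,n):
        if 90<st[i,4]<260:
            w=W[l==i]; 
            if w[:,1].mean()<-0.08 : print('cap',c[i].round(),st[i,4],w.mean(0).round(4),np.ptp(w,axis=0).round(3))
    return tag
if __name__=='__main__':
    delta(*map(float,sys.argv[1:]))
E
python3 - <<'E'
from g import *
jars('top0')
for x in(-34,34):
  for y in (-68,0,68): print(x,y,rk(x/1e3,y/1e3).round(4))
E
```

```text
cap [462. 142.] 198 [ 0.8184 -0.3602  0.0718] [0.195 0.137 0.016]
cap [522. 128.] 209 [ 0.8536 -0.5161  0.0719] [0.155 0.052 0.016]
cap [382. 226.] 154 [ 0.6032 -0.1512  0.0718] [0.034 0.035 0.013]
cap [472. 229.] 150 [ 0.5933 -0.3801  0.0716] [0.034 0.032 0.013]
cap [431. 231.] 151 [ 0.5875 -0.2758  0.0718] [0.034 0.032 0.012]
cap [432. 270.] 155 [ 0.4899 -0.2753  0.0715] [0.033 0.033 0.012]
cap [474. 274.] 156 [ 0.4784 -0.3811  0.0718] [0.033 0.033 0.012]
cap [381. 276.] 151 [ 0.4745 -0.1466  0.0717] [0.033 0.035 0.012]
-34 -68 [ 0.5797 -0.0094]
-34 0 [0.5741 0.0584]
-34 68 [0.5685 0.1262]
34 -68 [ 0.6475 -0.0038]
34 0 [0.6419 0.064 ]
34 68 [0.6363 0.1318]
```

>>> {"name": "send_rows", "arguments": {"steps": [[0,0,-8,0,0,0,-0.5],[0,0,-8,0,0,0,-0.5],[0,0,-8,0,0,0,-0.5],[0,0,-8,0,0,0,-0.5],[0,0,-8,0,0,0,-0.5],[0,0,-8,0,0,0,-0.5],[0,0,-8,0,0,0,-0.5],[0,0,-8,0,0,0,-0.5],[0,0,-8,0,0,0,-0.5],[0,0,-8,0,0,0,-0.5]], "force": 30}}

```text
time: 1.15
ee_pos: [0.1618, -0.6016, 0.2352]
eef_rot: [0.655, 0.756, 0.002, -0.003]
ft_force: [0.2, 0.2, 0.2]
width: 0.0655
```

```bash
python3 g.py 0.4789 -0.3824 0.12
```

```text
t 1.15 pos [ 0.1618 -0.6016  0.2352] w 0.0655 F [0.2 0.2 0.2] 
 tooldelta [171.  345.1 116. ] mm  rot [-0.09 -0.45  3.46]
```

>>> {"name": "send_rows", "arguments": {"steps": [[0,0,0.35,0.017,0.034,0.006,-0.4],[0,0,0.35,0.017,0.034,0.006,-0.4],[0,0,0.35,0.017,0.034,0.006,-0.4],[0,0,0.35,0.017,0.034,0.006,-0.4],[0,0,0.35,0.017,0.034,0.006,-0.4],[0,0,0.35,0.017,0.034,0.006,-0.4],[0,0,0.35,0.017,0.034,0.006,-0.4],[0,0,0.35,0.017,0.034,0.006,-0.4],[0,0,0.35,0.017,0.034,0.006,-0.4],[0,0,0.35,0.017,0.034,0.006,-0.4]]}}

```text
time: 2.15
ee_pos: [0.4827, -0.3893, 0.1708]
eef_rot: [0.681, 0.732, 0.0, -0.005]
ft_force: [0.0, -0.9, 0.4]
width: 0.0611
```

```bash
python3 - <<'E'
from g import *
print(jars()); delta(0.4787,-0.3822,0.0705)
grab('wrist','w1')
E
```

```text
cap [462. 141.] 190 [ 0.821  -0.3604  0.0721] [0.197 0.136 0.016]
cap [525. 130.] 224 [ 0.847  -0.5229  0.0718] [0.155 0.108 0.016]
cap [382. 226.] 152 [ 0.6031 -0.151   0.0716] [0.034 0.036 0.011]
cap [472. 229.] 154 [ 0.5935 -0.3798  0.0716] [0.034 0.033 0.013]
cap [431. 231.] 152 [ 0.5875 -0.2757  0.0715] [0.034 0.032 0.013]
cap [432. 270.] 157 [ 0.4898 -0.2752  0.0716] [0.033 0.033 0.012]
cap [474. 274.] 160 [ 0.4784 -0.3815  0.0714] [0.033 0.035 0.013]
cap [381. 276.] 154 [ 0.4745 -0.1463  0.0718] [0.033 0.035 0.013]
top_215
t 2.2 pos [ 0.4884 -0.3829  0.1697] w 0.0608 F [ 1.8  6.8 -1.3] 
 tooldelta [ 0.3 -9.2 99.2] mm  rot [-0.22 -0.68 -0.11]
```

View pics/w1.png

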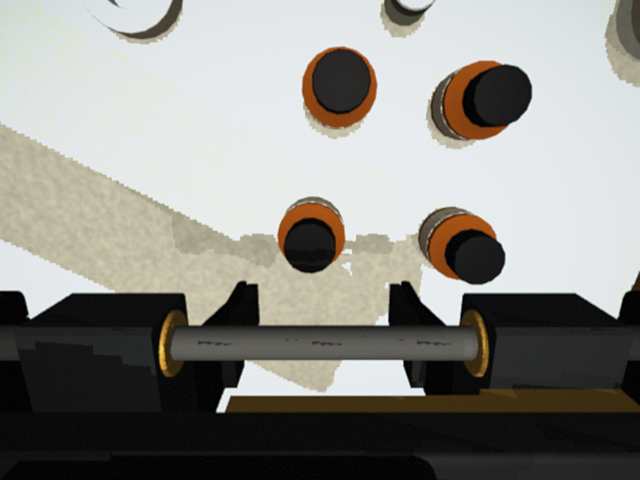

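The wrist view shows the target jar's cap at about (310,243), just left of the finger midline, which agrees with the computed offset. I'll descend.

>>> {"name": "send_rows", "arguments": {"steps": [[0,-0.3,0,0,-0.005,0.004,-0.4],[0,-0.3,0,0,-0.004,0.008,-0.4],[0,0,0,0,0,0.012,-0.4],[0,0,0,0,0,0.012,-0.4],[0,0,0,0,0,0.012,-0.4],[0,0,0,0,0,0.01,-0.4],[0,0,0,0,0,0.004,-0.4],[0,0,0,0,0,0,-0.4],[0,0,0,0,0,0,-0.4],[0,0,0,0,0,0,-0.4]]}}

```text
time: 3.25
ee_pos: [0.472, -0.3879, 0.1009]
eef_rot: [0.68, 0.734, -0.003, -0.003]
ft_force: [0.5, -0.5, 0.6]
width: 0.0608
```

```bash
python3 g.py 0.4787 -0.3822 0.0705
```

```text
t 3.25 pos [ 0.472  -0.3879  0.1009] w 0.0608 F [ 0.5 -0.5  0.6] 
 tooldelta [ 5.1  7.4 30.3] mm  rot [-0.48 -0.07 -0.31]
```

>>> {"name": "send_rows", "arguments": {"steps": [[0,0,0,0.003,0.004,0,-0.4],[0,0,0,0.002,0.003,0.005,-0.4],[0,0,0,0,0,0.005,-0.4],[0,0,0,0,0,0.005,-0.4],[0,0,0,0,0,0.005,-0.4],[0,0,0,0,0,0.005,-0.4],[0,0,0,0,0,0,-0.4],[0,0,0,0,0,0,-0.4],[0,0,0,0,0,0,-0.4],[0,0,0,0,0,0,-0.4]]}}

```text
time: 4.25
ee_pos: [0.4796, -0.3821, 0.0744]
eef_rot: [0.679, 0.734, -0.003, -0.002]
ft_force: [-0.4, -0.2, 0.4]
width: 0.0608
```

```bash
python3 g.py 0.4787 -0.3822 0.0705
```

```text
t 4.25 pos [ 0.4796 -0.3821  0.0744] w 0.0608 F [-0.4 -0.2  0.4] 
 tooldelta [-0.1 -0.9  3.9] mm  rot [-0.41 -0.01 -0.29]
```

Good. Lower the last 4 mm and close.

>>> {"name": "send_rows", "arguments": {"steps": [[0,0,0,0,-0.001,0.002,-0.4],[0,0,0,0,0,0.002,-0.4],[0,0,0,0,0,0,-0.4],[0,0,0,0,0,0,0.4],[0,0,0,0,0,0,0.4],[0,0,0,0,0,0,0.4],[0,0,0,0,0,0,0.4],[0,0,0,0,0,0,0.4],[0,0,0,0,0,0,0.4],[0,0,0,0,0,0,0.4]], "force": 30}}

```text
time: 5.25
ee_pos: [0.4787, -0.3824, 0.0706]
eef_rot: [0.679, 0.734, -0.003, -0.002]
ft_force: [-0.5, 0.7, 0.5]
width: 0.0353
```

```bash
python3 g.py 0.6363 0.1318 0.27
```

```text
t 5.25 pos [ 0.4787 -0.3824  0.0706] w 0.0353 F [-0.5  0.7  0.5] 
 tooldelta [ 500.5  195.3 -200.9] mm  rot [-0.38  0.03 -0.3 ]
```

>>> {"name": "send_rows", "arguments": {"steps": [[0,0,0,0,0,-0.005,0.6],[0,0,0,0,0,-0.02,0.6],[0,0,0,0,0,-0.03,0.6],[0,0,0,0,0,-0.03,0.6],[0,0,0,0.01,0.004,-0.03,0.6],[0,0,0,0.02,0.008,-0.03,0.6],[0,0,0,0.03,0.012,-0.025,0.6],[0,0,0,0.04,0.016,-0.02,0.6],[0,0,0,0.04,0.016,-0.01,0.6],[0,0,0,0.04,0.016,0,0.6]]}}

```text
time: 6.25
ee_pos: [0.5358, -0.198, 0.2785]
eef_rot: [0.684, 0.729, -0.004, -0.004]
ft_force: [1.5, -0.0, -1.9]
width: 0.035
```

```bash
python3 g.py 0.6363 0.1318 0.27
```

```text
t 6.25 pos [ 0.5358 -0.198   0.2785] w 0.035 F [ 1.5 -0.  -1.9] 
 tooldelta [322.7 121.4   7.5] mm  rot [-0.59 -0.05 -1.04]
```

>>> {"name": "send_rows", "arguments": {"steps": [[0,0,-0.5,0.04,0.015,0,0.6],[0,0,-0.5,0.045,0.016,0,0.6],[0,0,0,0.045,0.017,0,0.6],[0,0,0,0.045,0.017,0,0.6],[0,0,0,0.045,0.017,0,0.6],[0,0,0,0.04,0.015,0,0.6],[0,0,0,0.03,0.011,0,0.6],[0,0,0,0.015,0.006,0,0.6],[0,0,0,0,0,0,0.6],[0,0,0,0,0,0,0.6]]}}

```text
time: 7.25
ee_pos: [0.6254, 0.1361, 0.2802]
eef_rot: [0.674, 0.739, -0.003, -0.004]
ft_force: [0.4, -1.3, -1.8]
width: 0.035
```

```bash
python3 g.py 0.6363 0.1318 0.20
```

```text
t 7.25 pos [0.6254 0.1361 0.2802] w 0.035 F [ 0.4 -1.3 -1.8] 
 tooldelta [-5.4 11.2 80.1] mm  rot [-0.55 -0.1   0.52]
```

>>> {"name": "send_rows", "arguments": {"steps": [[-0.3,0,0,-0.003,0.006,0,0.6],[-0.3,0,0,-0.002,0.005,0.01,0.6],[0,0,0,0,0,0.015,0.6],[0,0,0,0,0,0.015,0.6],[0,0,0,0,0,0.015,0.6],[0,0,0,0,0,0.015,0.6],[0,0,0,0,0,0.006,0.6],[0,0,0,0,0,0,0.6],[0,0,0,0,0,0,0.6],[0,0,0,0,0,0,0.6]]}}

```text
time: 8.25
ee_pos: [0.6372, 0.1244, 0.1954]
eef_rot: [0.677, 0.736, -0.001, 0.0]
ft_force: [0.4, 0.5, -1.6]
width: 0.0355
```

```bash
python3 g.py 0.6363 0.1318 0.159; python3 - <<'E'
from g import *
grab('scene','s1');grab('wrist','w2')
E
```

```text
t 8.25 pos [0.6372 0.1244 0.1954] w 0.0355 F [ 0.4  0.5 -1.6] 
 tooldelta [ 7.5 -0.3 36.3] mm  rot [-0.09  0.08  0.04]
```

View pics/s1.png

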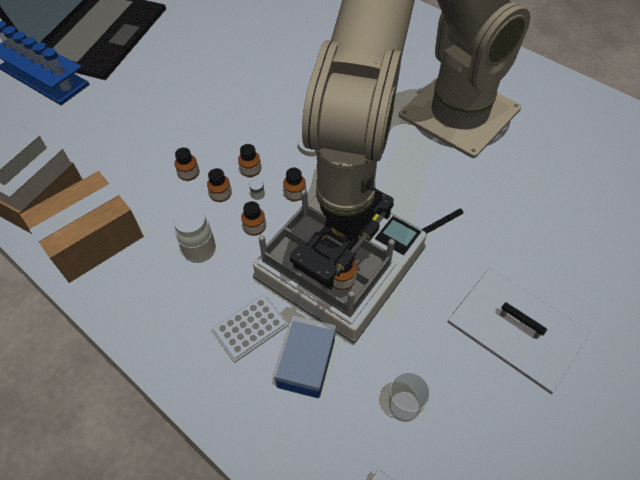

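View pics/w2.png

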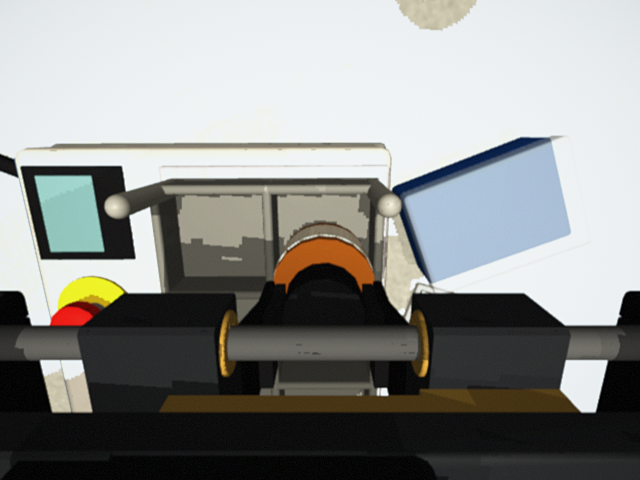

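The jar is held upright over the rear-left cell (wrist view: jar columns 275–372, cell about 270–378). It still needs +7 mm along the rack's y.

>>> {"name": "send_rows", "arguments": {"steps": [[0,0,0,0.005,0,0,0.6],[0,0,0,0.002,0,0,0.6],[0,0,0,0,0,0.003,0.6],[0,0,0,0,0,0.005,0.6],[0,0,0,0,0,0.006,0.6],[0,0,0,0,0,0.006,0.6],[0,0,0,0,0,0.004,0.6],[0,0,0,0,0,0,0.6],[0,0,0,0,0,0,0.6],[0,0,0,0,0,0,0.6]]}}

```text
time: 9.35
ee_pos: [0.6369, 0.1323, 0.1699]
eef_rot: [0.677, 0.736, -0.001, 0.0]
ft_force: [0.7, -0.2, -2.1]
width: 0.0354
```

```bash
python3 g.py 0.6363 0.1318 0.159
```

```text
t 9.35 pos [0.6369 0.1323 0.1699] w 0.0354 F [ 0.7 -0.2 -2.1] 
 tooldelta [-0.4 -0.6 10.9] mm  rot [-0.02  0.07  0.06]
```

>>> {"name": "send_rows", "arguments": {"steps": [[0,0,0,0,0,0.004,0.6],[0,0,0,0,0,0.004,0.6],[0,0,0,0,0,0.003,0.6],[0,0,0,0,0,0.001,0.6],[0,0,0,0,0,0,0.6],[0,0,0,0,0,0,-0.25],[0,0,0,0,0,0,-0.25],[0,0,0,0,0,0,-0.25],[0,0,0,0,0,0,-0.25],[0,0,0,0,0,0,-0.25]]}}

```text
time: 10.35
ee_pos: [0.638, 0.1326, 0.159]
eef_rot: [0.677, 0.736, 0.001, 0.001]
ft_force: [0.1, -0.3, -0.3]
width: 0.0537
```

```bash
python3 g.py 0.5937 -0.381 0.23
```

```text
t 10.35 pos [0.638  0.1326 0.159 ] w 0.0537 F [ 0.1 -0.3 -0.3] 
 tooldelta [-508.3  -86.4  -70.8] mm  rot [0.19 0.06 0.05]
```

>>> {"name": "send_rows", "arguments": {"steps": [[0,0,0,0,0,-0.02,-0.25],[0,0,0,0,0,-0.03,-0.25],[0,0,0,0,0,-0.03,-0.4],[0,0,0,-0.03,-0.005,-0.01,-0.4],[0,0,0,-0.045,-0.008,0,-0.4],[0,0,0,-0.05,-0.009,0,-0.4],[0,0,0,-0.05,-0.009,0,-0.4],[0,0,0,-0.05,-0.009,0,-0.4],[0,0,0,-0.05,-0.009,0,-0.4],[0,0,0,-0.05,-0.009,0,-0.4]]}}

```text
time: 11.35
ee_pos: [0.6083, -0.1887, 0.2528]
eef_rot: [0.671, 0.741, 0.003, 0.001]
ft_force: [1.1, -0.5, 0.1]
width: 0.0612
```

```bash
python3 g.py 0.5937 -0.381 0.14;python3 - <<'E'
from g import *
t=jars(); im=np.load(f'pics/{t}.npz')['im']; cv2.imwrite('pics/c1.png',cv2.resize(im[170:320,230:500],None,fx=2.9,fy=2.9,interpolation=cv2.INTER_CUBIC))
E
```

```text
t 11.35 pos [ 0.6083 -0.1887  0.2528] w 0.0612 F [ 1.1 -0.5  0.1] 
 tooldelta [-190.2  -34.2  112.1] mm  rot [ 0.31 -0.14  1.01]
cap [451. 121.] 94 [ 0.8738 -0.3342  0.072 ] [0.168 0.026 0.015]
cap [522. 126.] 190 [ 0.8578 -0.515   0.0722] [0.154 0.036 0.015]
cap [382. 226.] 152 [ 0.603  -0.1509  0.0717] [0.034 0.036 0.012]
cap [381. 276.] 152 [ 0.4745 -0.1466  0.0715] [0.033 0.035 0.012]
```

View pics/c1.png

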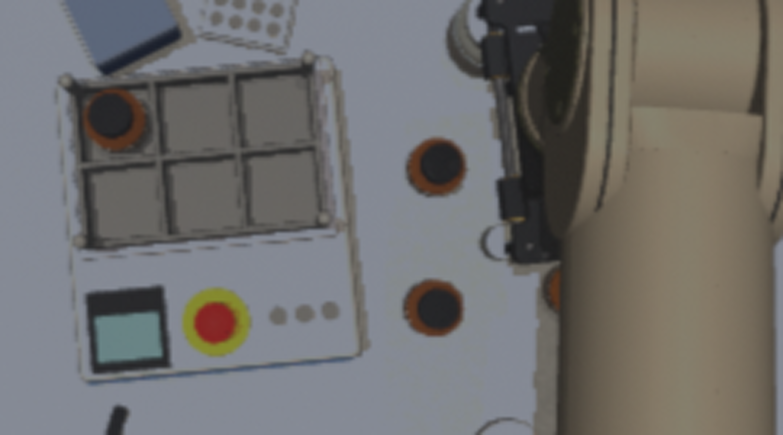

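Jar one stands in the rear-left cell (crop 112,115), clear of the walls. Next jar.

>>> {"name": "send_rows", "arguments": {"steps": [[0,0,0.4,-0.045,-0.008,0.005,-0.4],[0,0,0.4,-0.045,-0.008,0.01,-0.4],[0,0,0.2,-0.045,-0.008,0.015,-0.4],[0,0,0,-0.035,-0.006,0.02,-0.4],[0,0,0,-0.015,-0.003,0.02,-0.4],[0,0,0,0,0,0.02,-0.4],[0,0,0,0,0,0.01,-0.4],[0,0,0,0,0,0,-0.4],[0,0,0,0,0,0,-0.4],[0,0,0,0,0,0,-0.4]]}}

```text
time: 12.4
ee_pos: [0.5894, -0.3841, 0.1504]
eef_rot: [0.682, 0.731, 0.001, 0.003]
ft_force: [-1.1, -0.5, 0.7]
width: 0.061
```

```bash
python3 g.py 0.5937 -0.381 0.0705
```

```text
t 12.4 pos [ 0.5894 -0.3841  0.1504] w 0.061 F [-1.1 -0.5  0.7] 
 tooldelta [ 3.  4. 80.] mm  rot [ 0.35  0.15 -0.76]
```

>>> {"name": "send_rows", "arguments": {"steps": [[0.3,0,-0.5,0.002,0.003,0.005,-0.4],[0,0,0,0.001,0.001,0.01,-0.4],[0,0,0,0,0,0.015,-0.4],[0,0,0,0,0,0.015,-0.4],[0,0,0,0,0,0.01,-0.4],[0,0,0,0,0,0.008,-0.4],[0,0,0,0,0,0.005,-0.4],[0,0,0,0,0,0,-0.4],[0,0,0,0,0,0,-0.4],[0,0,0,0,0,0,-0.4]]}}

```text
time: 13.4
ee_pos: [0.5949, -0.3794, 0.0778]
eef_rot: [0.678, 0.735, -0.0, 0.002]
ft_force: [-0.3, 0.5, 0.1]
width: 0.0606
```

```bash
python3 g.py 0.5937 -0.381 0.0705
```

```text
t 13.4 pos [ 0.5949 -0.3794  0.0778] w 0.0606 F [-0.3  0.5  0.1] 
 tooldelta [-1.5 -1.3  7.3] mm  rot [ 0.13  0.19 -0.1 ]
```

>>> {"name": "send_rows", "arguments": {"steps": [[0,0,0,-0.001,-0.001,0.003,-0.4],[0,0,0,0,0,0.003,-0.4],[0,0,0,0,0,0.001,-0.4],[0,0,0,0,0,0,-0.4],[0,0,0,0,0,0,0.4],[0,0,0,0,0,0,0.4],[0,0,0,0,0,0,0.4],[0,0,0,0,0,0,0.4],[0,0,0,0,0,0,0.4],[0,0,0,0,0,0,0.4]], "force": 30}}

```text
time: 14.4
ee_pos: [0.5946, -0.3811, 0.0719]
eef_rot: [0.678, 0.735, -0.0, 0.003]
ft_force: [0.1, -0.1, -0.3]
width: 0.0355
```

```bash
python3 g.py 0.6419 0.064 0.27
```

```text
t 14.4 pos [ 0.5946 -0.3811  0.0719] w 0.0355 F [ 0.1 -0.1 -0.3] 
 tooldelta [ 438.9   83.5 -200. ] mm  rot [ 0.24  0.29 -0.12]
```

>>> {"name": "send_rows", "arguments": {"steps": [[0,0,0,0,0,-0.005,0.6],[0,0,0,0,0,-0.02,0.6],[0,0,0,0,0,-0.03,0.6],[0,0,0,0,0,-0.035,0.6],[0,0,0,0.01,0.002,-0.035,0.6],[0,0,0,0.02,0.004,-0.03,0.6],[0,0,0,0.03,0.006,-0.025,0.6],[0,0,0,0.04,0.008,-0.015,0.6],[0,0,0,0.045,0.009,-0.005,0.6],[0,0,0,0.045,0.009,0,0.6]]}}

```text
time: 15.4
ee_pos: [0.6142, -0.1903, 0.2797]
eef_rot: [0.683, 0.73, -0.001, 0.003]
ft_force: [0.9, 0.4, -0.8]
width: 0.0352
```

```bash
python3 g.py 0.6419 0.064 0.27
```

```text
t 15.4 pos [ 0.6142 -0.1903  0.2797] w 0.0352 F [ 0.9  0.4 -0.8] 
 tooldelta [252.   44.5   8.3] mm  rot [ 0.07  0.33 -0.89]
```

>>> {"name": "send_rows", "arguments": {"steps": [[0,0,-0.5,0.045,0.008,0,0.6],[0,0,-0.4,0.045,0.008,0,0.6],[0,0,0,0.045,0.008,0,0.6],[0,0,0,0.04,0.008,0,0.6],[0,0,0,0.03,0.006,0,0.6],[0,0,0,0.017,0.003,0.005,0.6],[0,0,0,0.007,0.001,0.01,0.6],[0,0,0,0,0,0.01,0.6],[0,0,0,0,0,0.01,0.6],[0,0,0,0,0,0,0.6]]}}

```text
time: 16.4
ee_pos: [0.6365, 0.0576, 0.2448]
eef_rot: [0.674, 0.739, -0.0, 0.004]
ft_force: [-1.0, 0.8, -1.3]
width: 0.035
```

```bash
python3 g.py 0.6419 0.064 0.20
```

```text
t 16.4 pos [0.6365 0.0576 0.2448] w 0.035 F [-1.   0.8 -1.3] 
 tooldelta [ 6.1  5.8 44.8] mm  rot [0.25 0.34 0.58]
```

>>> {"name": "send_rows", "arguments": {"steps": [[0.2,0.2,0.4,0.004,0.004,0,0.6],[0,0.1,0,0.002,0.002,0.005,0.6],[0,0,0,0,0,0.008,0.6],[0,0,0,0,0,0.01,0.6],[0,0,0,0,0,0.01,0.6],[0,0,0,0,0,0.006,0.6],[0,0,0,0,0,0.003,0.6],[0,0,0,0,0,0,0.6],[0,0,0,0,0,0,0.6],[0,0,0,0,0,0,0.6]]}}

```text
time: 17.4
ee_pos: [0.6428, 0.0605, 0.1988]
eef_rot: [0.679, 0.735, -0.0, 0.001]
ft_force: [0.6, -0.8, -0.8]
width: 0.0351
```

```bash
python3 - <<'E'
from g import *
delta(0.6419,0.064,0.16); t=jars()
grab('wrist','w3')
E
```

```text
t 17.4 pos [0.6428 0.0605 0.1988] w 0.0351 F [ 0.6 -0.8 -0.8] 
 tooldelta [ 3.7 -0.6 38.8] mm  rot [ 0.    0.08 -0.16]
cap [451. 128.] 109 [ 0.8562 -0.333   0.0724] [0.177 0.027 0.016]
cap [522. 128.] 206 [ 0.8522 -0.517   0.0717] [0.156 0.06  0.016]
cap [382. 226.] 153 [ 0.6032 -0.1512  0.0716] [0.034 0.036 0.011]
cap [431. 231.] 153 [ 0.5876 -0.2757  0.0714] [0.034 0.033 0.011]
cap [432. 270.] 156 [ 0.4899 -0.2753  0.0716] [0.033 0.032 0.013]
cap [381. 276.] 151 [ 0.4745 -0.1467  0.0716] [0.033 0.034 0.012]
```

View pics/w3.png

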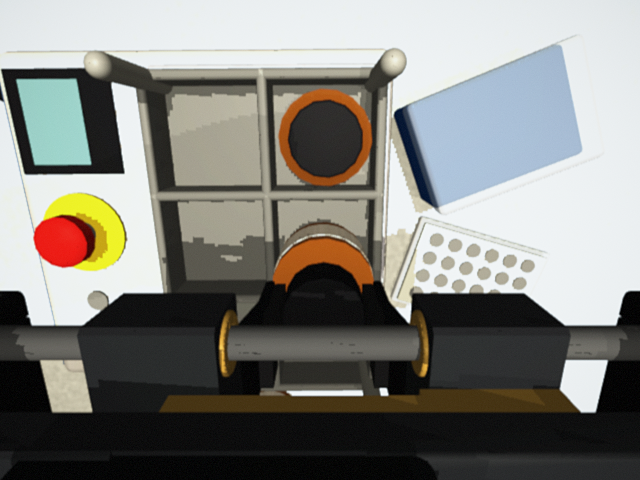

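Jar one is centred in its cell at (325,137), and jar two is above the middle rear cell. Lower it.

>>> {"name": "send_rows", "arguments": {"steps": [[0,0,0,0.002,0,0,0.6],[0,0,0,0.001,0,0.004,0.6],[0,0,0,0,0,0.006,0.6],[0,0,0,0,0,0.006,0.6],[0,0,0,0,0,0.006,0.6],[0,0,0,0,0,0.005,0.6],[0,0,0,0,0,0.003,0.6],[0,0,0,0,0,0,0.6],[0,0,0,0,0,0,0.6],[0,0,0,0,0,0,0.6]]}}

```text
time: 18.5
ee_pos: [0.6426, 0.0638, 0.166]
eef_rot: [0.679, 0.735, -0.0, 0.001]
ft_force: [0.1, 0.6, -0.7]
width: 0.035
```

```bash
python3 g.py 0.6419 0.064 0.16
```

```text
t 18.5 pos [0.6426 0.0638 0.166 ] w 0.035 F [ 0.1  0.6 -0.7] 
 tooldelta [ 0.3 -0.7  6. ] mm  rot [ 0.01  0.07 -0.16]
```

>>> {"name": "send_rows", "arguments": {"steps": [[0,0,0,0,0,0.003,0.6],[0,0,0,0,0,0.002,0.6],[0,0,0,0,0,0.001,0.6],[0,0,0,0,0,0,0.6],[0,0,0,0,0,0,-0.25],[0,0,0,0,0,0,-0.25],[0,0,0,0,0,0,-0.25],[0,0,0,0,0,0,-0.25],[0,0,0,0,0,-0.005,-0.25],[0,0,0,0,0,-0.02,-0.25]]}}

```text
time: 19.5
ee_pos: [0.642, 0.0635, 0.1841]
eef_rot: [0.679, 0.735, -0.001, -0.0]
ft_force: [0.3, 0.7, -0.3]
width: 0.0537
```

```bash
python3 g.py 0.5875 -0.276 0.24
```

```text
t 19.5 pos [0.642  0.0635 0.1841] w 0.0537 F [ 0.3  0.7 -0.3] 
 tooldelta [-334.2  -81.3  -55.3] mm  rot [-0.1   0.08 -0.16]
```

Next jar at (0.5875, -0.276).

>>> {"name": "send_rows", "arguments": {"steps": [[0,0,0,0,0,-0.03,-0.4],[0,0,0,-0.02,-0.005,-0.025,-0.4],[0,0,0,-0.04,-0.01,0,-0.4],[0,0,0,-0.045,-0.011,0,-0.4],[0,0,0,-0.045,-0.011,0,-0.4],[0,0,0,-0.045,-0.011,0,-0.4],[0,0,0,-0.045,-0.011,0.005,-0.4],[0,0,0,-0.04,-0.01,0.01,-0.4],[0,0,0,-0.025,-0.006,0.015,-0.4],[0,0,0,-0.01,-0.002,0.015,-0.4]]}}

```text
time: 20.5
ee_pos: [0.5926, -0.2646, 0.2059]
eef_rot: [0.676, 0.737, 0.003, 0.006]
ft_force: [1.6, -0.5, 0.2]
width: 0.0608
```

```bash
python3 g.py 0.5875 -0.276 0.0715
```

```text
t 20.5 pos [ 0.5926 -0.2646  0.2059] w 0.0608 F [ 1.6 -0.5  0.2] 
 tooldelta [-10.4  -7.7 134.3] mm  rot [0.69 0.22 0.26]
```

>>> {"name": "send_rows", "arguments": {"steps": [[0.4,0.2,0.2,-0.003,-0.004,0.015,-0.4],[0.2,0,0,-0.001,-0.001,0.02,-0.4],[0,0,0,0,0,0.02,-0.4],[0,0,0,0,0,0.02,-0.4],[0,0,0,0,0,0.015,-0.4],[0,0,0,0,0,0.01,-0.4],[0,0,0,0,0,0.004,-0.4],[0,0,0,0,0,0,-0.4],[0,0,0,0,0,0,-0.4],[0,0,0,0,0,0,-0.4]]}}

```text
time: 21.5
ee_pos: [0.5902, -0.2587, 0.0953]
eef_rot: [0.674, 0.739, 0.002, -0.002]
ft_force: [0.3, 0.0, -0.2]
width: 0.061
```

```bash
python3 g.py 0.5875 -0.276 0.0715
```

```text
t 21.5 pos [ 0.5902 -0.2587  0.0953] w 0.061 F [ 0.3  0.  -0.2] 
 tooldelta [-17.1  -4.3  23.7] mm  rot [ 0.03 -0.32  0.56]
```

>>> {"name": "send_rows", "arguments": {"steps": [[0,0,0.3,-0.006,-0.002,0,-0.4],[0,-0.2,0,-0.006,-0.002,0,-0.4],[0,0,0,-0.004,0,0,-0.4],[0,0,0,-0.001,0,0.005,-0.4],[0,0,0,0,0,0.006,-0.4],[0,0,0,0,0,0.006,-0.4],[0,0,0,0,0,0.002,-0.4],[0,0,0,0,0,0,-0.4],[0,0,0,0,0,0,-0.4],[0,0,0,0,0,0,-0.4]]}}

```text
time: 22.5
ee_pos: [0.5878, -0.2784, 0.0756]
eef_rot: [0.676, 0.737, 0.001, 0.0]
ft_force: [0.5, 0.7, -0.4]
width: 0.0601
```

```bash
python3 g.py 0.5875 -0.276 0.0715
```

```text
t 22.5 pos [ 0.5878 -0.2784  0.0756] w 0.0601 F [ 0.5  0.7 -0.4] 
 tooldelta [ 2.4 -0.1  4.1] mm  rot [ 0.11 -0.05  0.17]
```

>>> {"name": "send_rows", "arguments": {"steps": [[0,0,0,0.002,0,0.002,-0.4],[0,0,0,0,0,0.002,-0.4],[0,0,0,0,0,0,-0.4],[0,0,0,0,0,0,-0.4],[0,0,0,0,0,0,0.4],[0,0,0,0,0,0,0.4],[0,0,0,0,0,0,0.4],[0,0,0,0,0,0,0.4],[0,0,0,0,0,0,0.4],[0,0,0,0,0,0,0.4]], "force": 30}}

```text
time: 23.5
ee_pos: [0.5881, -0.2762, 0.0719]
eef_rot: [0.676, 0.737, 0.001, 0.001]
ft_force: [-0.8, 0.3, -0.0]
width: 0.0352
```

```bash
python3 g.py 0.6475 -0.0038 0.27
```

```text
t 23.5 pos [ 0.5881 -0.2762  0.0719] w 0.0352 F [-0.8  0.3 -0. ] 
 tooldelta [ 266.4   83.  -197.7] mm  rot [ 0.17 -0.02  0.19]
```

>>> {"name": "send_rows", "arguments": {"steps": [[0,0,0,0,0,-0.005,0.6],[0,0,0,0,0,-0.02,0.6],[0,0,0,0,0,-0.03,0.6],[0,0,0,0,0,-0.035,0.6],[0,0,0,0.01,0.004,-0.035,0.6],[0,0,0,0.02,0.007,-0.03,0.6],[0,0,0,0.03,0.01,-0.025,0.6],[0,0,0,0.04,0.013,-0.015,0.6],[0,0,0,0.04,0.013,-0.005,0.6],[0,0,0,0.04,0.013,0,0.6]]}}

```text
time: 24.5
ee_pos: [0.6304, -0.0948, 0.2808]
eef_rot: [0.682, 0.732, -0.001, -0.0]
ft_force: [0.0, 0.1, -2.7]
width: 0.0353
```

```bash
python3 g.py 0.6475 -0.0038 0.26
```

```text
t 24.5 pos [ 0.6304 -0.0948  0.2808] w 0.0353 F [ 0.   0.1 -2.7] 
 tooldelta [89.6 23.6 20.7] mm  rot [-0.07  0.01 -0.62]
```

>>> {"name": "send_rows", "arguments": {"steps": [[0,0,-0.5,0.032,0.009,0,0.6],[0,0,-0.2,0.022,0.006,0,0.6],[0,0,0,0.014,0.004,0.005,0.6],[0,0,0,0.006,0.002,0.01,0.6],[0,0,0,0,0,0.012,0.6],[0,0,0,0,0,0.012,0.6],[0,0,0,0,0,0.01,0.6],[0,0,0,0,0,0.005,0.6],[0,0,0,0,0,0,0.6],[0,0,0,0,0,0,0.6]]}}

```text
time: 25.5
ee_pos: [0.6446, -0.015, 0.2214]
eef_rot: [0.676, 0.737, -0.001, -0.001]
ft_force: [0.1, -0.0, -1.5]
width: 0.0351
```

```bash
python3 g.py 0.6475 -0.0038 0.16
```

```text
t 25.5 pos [ 0.6446 -0.015   0.2214] w 0.0351 F [ 0.1 -0.  -1.5] 
 tooldelta [10.9  4.  61.3] mm  rot [-0.23  0.01  0.21]
```

>>> {"name": "send_rows", "arguments": {"steps": [[-0.2,0,0.2,0.005,0.002,0,0.6],[0,0,0,0.005,0.002,0,0.6],[0,0,0,0.001,0,0.003,0.6],[0,0,0,0,0,0.006,0.6],[0,0,0,0,0,0.007,0.6],[0,0,0,0,0,0.006,0.6],[0,0,0,0,0,0.003,0.6],[0,0,0,0,0,0,0.6],[0,0,0,0,0,0,0.6],[0,0,0,0,0,0,0.6]]}}

```text
time: 26.5
ee_pos: [0.6485, -0.0027, 0.1952]
eef_rot: [0.678, 0.735, 0.001, 0.001]
ft_force: [-0.1, -0.2, -2.3]
width: 0.0352
```

```bash
python3 g.py 0.6475 -0.0038 0.16;  python3 - <<'E'
from g import *
t=jars()
E
```

```text
t 26.5 pos [ 0.6485 -0.0027  0.1952] w 0.0352 F [-0.1 -0.2 -2.3] 
 tooldelta [-1.  -1.2 35.2] mm  rot [ 0.09  0.01 -0.01]
cap [463. 142.] 196 [ 0.819  -0.3628  0.0718] [0.196 0.138 0.016]
cap [522. 127.] 197 [ 0.8561 -0.5158  0.0725] [0.154 0.051 0.016]
cap [382. 226.] 152 [ 0.6033 -0.1512  0.0716] [0.034 0.036 0.013]
cap [432. 270.] 156 [ 0.4899 -0.2753  0.0717] [0.033 0.033 0.014]
```

```bash
python3 - <<'E'
from g import *
grab('scene','s2')
im=np.load('pics/top_2650.npz')['im']; cv2.imwrite('pics/c2.png',cv2.resize(im[170:370,230:500],None,fx=2.9,fy=2.9,interpolation=cv2.INTER_CUBIC))
E
```

```text
(no output)
```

View pics/c2.png

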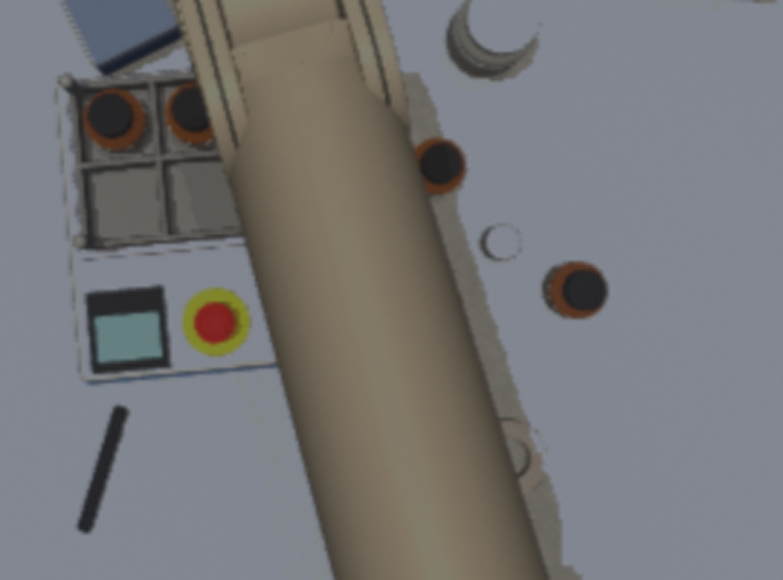

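View pics/s2.png

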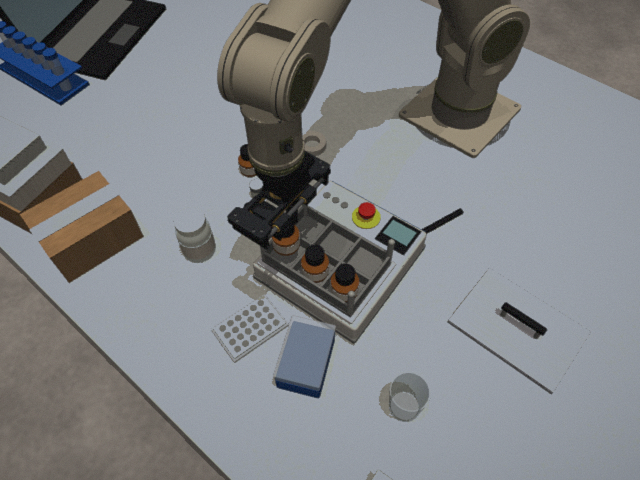

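The missing jar is only hidden behind the forearm. Two jars stand in the rack, and the third is above the right rear cell. Lower and release.

>>> {"name": "send_rows", "arguments": {"steps": [[0,0,0,-0.001,-0.001,0.004,0.6],[0,0,0,0,0,0.006,0.6],[0,0,0,0,0,0.006,0.6],[0,0,0,0,0,0.006,0.6],[0,0,0,0,0,0.004,0.6],[0,0,0,0,0,0.002,0.6],[0,0,0,0,0,0,0.6],[0,0,0,0,0,0,0.6],[0,0,0,0,0,0,0.6],[0,0,0,0,0,0,0.6]]}}

```text
time: 27.6
ee_pos: [0.6477, -0.0038, 0.1649]
eef_rot: [0.678, 0.735, 0.001, 0.001]
ft_force: [-0.5, -0.2, -0.8]
width: 0.0351
```

```bash
python3 g.py 0.6475 -0.0038 0.16
```

```text
t 27.6 pos [ 0.6477 -0.0038  0.1649] w 0.0351 F [-0.5 -0.2 -0.8] 
 tooldelta [ 0.  -0.2  4.9] mm  rot [ 0.11  0.01 -0.01]
```

>>> {"name": "send_rows", "arguments": {"steps": [[0,0,0,0,0,0.003,0.6],[0,0,0,0,0,0.002,0.6],[0,0,0,0,0,0,0.6],[0,0,0,0,0,0,0.6],[0,0,0,0,0,0,-0.25],[0,0,0,0,0,0,-0.25],[0,0,0,0,0,0,-0.25],[0,0,0,0,0,0,-0.25],[0,0,0,0,0,-0.005,-0.25],[0,0,0,0,0,-0.02,-0.25]]}}

```text
time: 28.6
ee_pos: [0.647, -0.004, 0.1839]
eef_rot: [0.678, 0.735, -0.0, -0.0]
ft_force: [0.4, 0.8, -0.3]
width: 0.0539
```

```bash
python3 g.py 0.49 -0.2755 0.24
```

```text
t 28.6 pos [ 0.647  -0.004   0.1839] w 0.0539 F [ 0.4  0.8 -0.3] 
 tooldelta [-257.8 -178.7  -56. ] mm  rot [-0.01 -0.   -0.01]
```

>>> {"name": "send_rows", "arguments": {"steps": [[0,0,0,0,0,-0.03,-0.4],[0,0,0,-0.01,-0.007,-0.025,-0.4],[0,0,0,-0.03,-0.021,0,-0.4],[0,0,0,-0.04,-0.027,0,-0.4],[0,0,0,-0.04,-0.027,0,-0.4],[0,0,0,-0.04,-0.027,0,-0.4],[0,0,0,-0.035,-0.025,0.005,-0.4],[0,0,0,-0.03,-0.022,0.01,-0.4],[0,0,0,-0.018,-0.013,0.01,-0.4],[0,0,0,-0.008,-0.006,0.01,-0.4]]}}

```text
time: 29.6
ee_pos: [0.4912, -0.2753, 0.2132]
eef_rot: [0.676, 0.737, 0.003, 0.005]
ft_force: [-0.0, -0.1, -0.6]
width: 0.061
```

```bash
python3 g.py 0.49 -0.2755 0.0715; python3 - <<'E'
from g import *
t=jars()
E
```

```text
t 29.6 pos [ 0.4912 -0.2753  0.2132] w 0.061 F [-0.  -0.1 -0.6] 
 tooldelta [  0.3  -2.8 141.7] mm  rot [0.67 0.16 0.31]
cap [462. 141.] 203 [ 0.8209 -0.361   0.0716] [0.196 0.137 0.016]
cap [522. 128.] 197 [ 0.8524 -0.5164  0.0722] [0.155 0.05  0.016]
cap [382. 226.] 152 [ 0.6031 -0.151   0.072 ] [0.034 0.035 0.012]
cap [432. 270.] 161 [ 0.4898 -0.2756  0.0717] [0.033 0.035 0.014]
cap [381. 276.] 152 [ 0.4744 -0.1464  0.0719] [0.033 0.035 0.013]
```

>>> {"name": "send_rows", "arguments": {"steps": [[0.4,0,0.2,0,0,0.01,-0.4],[0.2,0,0,0,0,0.02,-0.4],[0,0,0,0,0,0.02,-0.4],[0,0,0,0,0,0.02,-0.4],[0,0,0,0,0,0.015,-0.4],[0,0,0,0,0,0.01,-0.4],[0,0,0,0,0,0.005,-0.4],[0,0,0,0,0,0,-0.4],[0,0,0,0,0,0,-0.4],[0,0,0,0,0,0,-0.4]]}}

```text
time: 30.65
ee_pos: [0.4993, -0.2626, 0.1079]
eef_rot: [0.671, 0.741, 0.002, 0.0]
ft_force: [-0.1, -1.0, -0.9]
width: 0.0608
```

```bash
python3 g.py 0.49 -0.2755 0.0715
```

```text
t 30.65 pos [ 0.4993 -0.2626  0.1079] w 0.0608 F [-0.1 -1.  -0.9] 
 tooldelta [-12.  -10.7  36.3] mm  rot [ 0.16 -0.09  1.  ]
```

>>> {"name": "send_rows", "arguments": {"steps": [[0,0,0.5,-0.006,-0.005,0,-0.4],[0,0,0.3,-0.005,-0.005,0,-0.4],[0,0,0,-0.001,0,0.004,-0.4],[0,0,0,0,0,0.008,-0.4],[0,0,0,0,0,0.01,-0.4],[0,0,0,0,0,0.007,-0.4],[0,0,0,0,0,0.003,-0.4],[0,0,0,0,0,0,-0.4],[0,0,0,0,0,0,-0.4],[0,0,0,0,0,0,-0.4]]}}

```text
time: 31.65
ee_pos: [0.4898, -0.2774, 0.0736]
eef_rot: [0.677, 0.736, 0.002, 0.001]
ft_force: [-0.0, -0.1, 0.2]
width: 0.0611
```

```bash
python3 g.py 0.49 -0.2755 0.0715
```

```text
t 31.65 pos [ 0.4898 -0.2774  0.0736] w 0.0611 F [-0.  -0.1  0.2] 
 tooldelta [1.8 0.3 2.1] mm  rot [ 0.2  -0.04  0.06]
```

>>> {"name": "send_rows", "arguments": {"steps": [[0,0,0,0.002,0,0.002,-0.4],[0,0,0,0,0,0,-0.4],[0,0,0,0,0,0,-0.4],[0,0,0,0,0,0,0.4],[0,0,0,0,0,0,0.4],[0,0,0,0,0,0,0.4],[0,0,0,0,0,0,0.4],[0,0,0,0,0,0,0.4],[0,0,0,0,0,0,0.4],[0,0,0,0,0,0,0.4]], "force": 30}}

```text
time: 32.65
ee_pos: [0.4903, -0.2754, 0.0724]
eef_rot: [0.677, 0.736, 0.002, 0.002]
ft_force: [0.3, 0.6, -0.2]
width: 0.0352
```

```bash
python3 g.py 0.5685 0.1262 0.27
```

```text
t 32.65 pos [ 0.4903 -0.2754  0.0724] w 0.0352 F [ 0.3  0.6 -0.2] 
 tooldelta [ 393.6  112.3 -197.1] mm  rot [0.28 0.02 0.06]
```

>>> {"name": "send_rows", "arguments": {"steps": [[0,0,0,0,0,-0.005,0.6],[0,0,0,0,0,-0.02,0.6],[0,0,0,0,0,-0.03,0.6],[0,0,0,0,0,-0.035,0.6],[0,0,0,0.01,0.003,-0.035,0.6],[0,0,0,0.02,0.006,-0.03,0.6],[0,0,0,0.03,0.009,-0.025,0.6],[0,0,0,0.04,0.012,-0.015,0.6],[0,0,0,0.04,0.012,-0.005,0.6],[0,0,0,0.04,0.012,0,0.6]]}}

```text
time: 33.65
ee_pos: [0.5266, -0.0919, 0.2823]
eef_rot: [0.682, 0.732, 0.001, 0.001]
ft_force: [1.3, -0.9, -1.4]
width: 0.0345
```

```bash
python3 g.py 0.5685 0.1262 0.26
```

```text
t 33.65 pos [ 0.5266 -0.0919  0.2823] w 0.0345 F [ 1.3 -0.9 -1.4] 
 tooldelta [214.6  57.2  22.5] mm  rot [ 0.15 -0.02 -0.63]
```

>>> {"name": "send_rows", "arguments": {"steps": [[0,0,-0.4,0.043,0.011,0,0.6],[0,0,-0.2,0.043,0.011,0,0.6],[0,0,0,0.04,0.011,0,0.6],[0,0,0,0.035,0.009,0,0.6],[0,0,0,0.024,0.006,0,0.6],[0,0,0,0.012,0.003,0.005,0.6],[0,0,0,0.004,0.001,0.01,0.6],[0,0,0,0,0,0.015,0.6],[0,0,0,0,0,0.01,0.6],[0,0,0,0,0,0.005,0.6]]}}

```text
time: 34.65
ee_pos: [0.5613, 0.1267, 0.2374]
eef_rot: [0.675, 0.738, 0.002, 0.002]
ft_force: [0.3, -0.3, -1.0]
width: 0.0353
```

```bash
python3 g.py 0.5685 0.1262 0.16
```

```text
t 34.65 pos [0.5613 0.1267 0.2374] w 0.0353 F [ 0.3 -0.3 -1. ] 
 tooldelta [-1.2  6.7 77.5] mm  rot [ 0.29 -0.    0.44]
```

>>> {"name": "send_rows", "arguments": {"steps": [[0.2,0,0.3,0,0.004,0,0.6],[0.1,0,0,0,0.003,0.003,0.6],[0,0,0,0,0,0.008,0.6],[0,0,0,0,0,0.009,0.6],[0,0,0,0,0,0.009,0.6],[0,0,0,0,0,0.006,0.6],[0,0,0,0,0,0.003,0.6],[0,0,0,0,0,0,0.6],[0,0,0,0,0,0,0.6],[0,0,0,0,0,0,0.6]]}}

```text
time: 35.65
ee_pos: [0.5691, 0.1244, 0.1953]
eef_rot: [0.678, 0.735, -0.001, -0.0]
ft_force: [-0.6, 0.0, -0.8]
width: 0.0353
```

```bash
python3 g.py 0.5685 0.1262 0.16
```

```text
t 35.65 pos [0.5691 0.1244 0.1953] w 0.0353 F [-0.6  0.  -0.8] 
 tooldelta [ 1.9 -0.4 35.3] mm  rot [-0.1   0.06 -0.12]
```

>>> {"name": "send_rows", "arguments": {"steps": [[0,0,0,0.002,0,0.004,0.6],[0,0,0,0,0,0.006,0.6],[0,0,0,0,0,0.006,0.6],[0,0,0,0,0,0.006,0.6],[0,0,0,0,0,0.004,0.6],[0,0,0,0,0,0.002,0.6],[0,0,0,0,0,0,0.6],[0,0,0,0,0,0,0.6],[0,0,0,0,0,0,0.6],[0,0,0,0,0,0,0.6]]}}

```text
time: 36.65
ee_pos: [0.5691, 0.1267, 0.1653]
eef_rot: [0.678, 0.735, -0.001, -0.0]
ft_force: [-0.3, -0.0, -0.9]
width: 0.0354
```

```bash
python3 g.py 0.5685 0.1262 0.16; python3 - <<'E'
from g import *
t=jars()
grab('scene','s3')
E
```

```text
t 36.65 pos [0.5691 0.1267 0.1653] w 0.0354 F [-0.3 -0.  -0.9] 
 tooldelta [-0.4 -0.7  5.3] mm  rot [-0.05  0.05 -0.11]
cap [462. 141.] 199 [ 0.8211 -0.3604  0.0721] [0.196 0.137 0.016]
cap [523. 128.] 207 [ 0.8516 -0.5182  0.0719] [0.154 0.073 0.016]
cap [382. 226.] 154 [ 0.6031 -0.1509  0.0713] [0.034 0.036 0.011]
cap [381. 276.] 152 [ 0.4745 -0.1466  0.0717] [0.033 0.035 0.012]
```

View pics/s3.png

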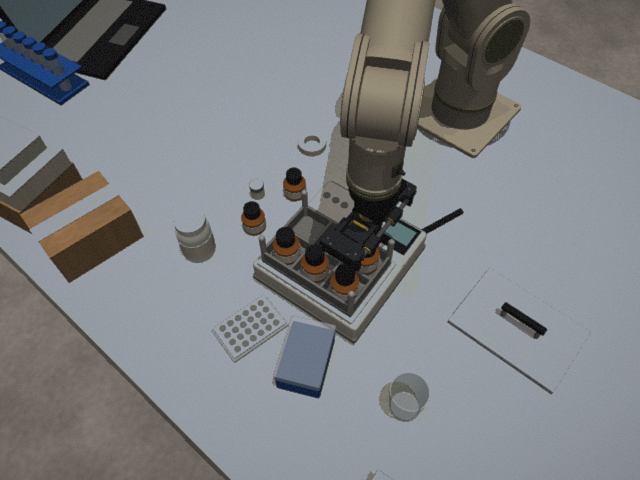

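The rear row is filled and upright, and the fourth jar is in the front left cell. Two jars remain.

>>> {"name": "send_rows", "arguments": {"steps": [[0,0,0,0,-0.001,0.003,0.6],[0,0,0,0,0,0.002,0.6],[0,0,0,0,0,0,0.6],[0,0,0,0,0,0,0.6],[0,0,0,0,0,0,-0.2],[0,0,0,0,0,0,-0.2],[0,0,0,0,0,0,-0.2],[0,0,0,0,0,0,-0.2],[0,0,0,0,0,-0.005,-0.2],[0,0,0,0,0,-0.02,-0.2]]}}

```text
time: 37.75
ee_pos: [0.5672, 0.1262, 0.184]
eef_rot: [0.678, 0.735, -0.002, -0.001]
ft_force: [0.4, -1.1, -0.0]
width: 0.0523
```

```bash
python3 g.py 0.6032 -0.151 0.24
```

```text
t 37.75 pos [0.5672 0.1262 0.184 ] w 0.0523 F [ 0.4 -1.1 -0. ] 
 tooldelta [-279.2   13.5  -55.7] mm  rot [-0.21  0.07 -0.11]
```

>>> {"name": "send_rows", "arguments": {"steps": [[0,0,0,0,0,-0.03,-0.4],[0,0,0,-0.01,0,-0.025,-0.4],[0,0,0,-0.035,0.002,0,-0.4],[0,0,0,-0.045,0.002,0,-0.4],[0,0,0,-0.048,0.003,0,-0.4],[0,0,0,-0.048,0.003,0,-0.4],[0,0,0,-0.042,0.003,0,-0.4],[0,0,0,-0.028,0.001,0.005,-0.4],[0,0,0,-0.012,0,0.01,-0.4],[0,0,0,-0.002,0,0.01,-0.4]]}}

```text
time: 38.75
ee_pos: [0.607, -0.1481, 0.2239]
eef_rot: [0.676, 0.737, 0.002, 0.003]
ft_force: [-0.2, 0.8, -0.4]
width: 0.061
```

```bash
python3 g.py 0.6032 -0.151 0.0715
```

```text
t 38.75 pos [ 0.607  -0.1481  0.2239] w 0.061 F [-0.2  0.8 -0.4] 
 tooldelta [ -2.3  -5.1 152.3] mm  rot [0.43 0.08 0.23]
```

>>> {"name": "send_rows", "arguments": {"steps": [[0.3,0,0.2,-0.003,-0.003,0.01,-0.4],[0.1,0,0,-0.003,-0.002,0.02,-0.4],[0,0,0,0,0,0.022,-0.4],[0,0,0,0,0,0.022,-0.4],[0,0,0,0,0,0.018,-0.4],[0,0,0,0,0,0.012,-0.4],[0,0,0,0,0,0.005,-0.4],[0,0,0,0,0,0,-0.4],[0,0,0,0,0,0,-0.4],[0,0,0,0,0,0,-0.4]]}}

```text
time: 39.75
ee_pos: [0.601, -0.1382, 0.108]
eef_rot: [0.671, 0.742, 0.001, -0.002]
ft_force: [-0.2, -0.6, 0.5]
width: 0.0608
```

```bash
python3 g.py 0.6032 -0.151 0.0715
```

```text
t 39.75 pos [ 0.601  -0.1382  0.108 ] w 0.0608 F [-0.2 -0.6  0.5] 
 tooldelta [-13.1   1.   36.5] mm  rot [-0.12 -0.27  1.05]
```

>>> {"name": "send_rows", "arguments": {"steps": [[0,-0.2,0.6,-0.006,0,0,-0.4],[0,0,0.3,-0.006,0,0,-0.4],[0,0,0,-0.001,0,0.004,-0.4],[0,0,0,0,0,0.008,-0.4],[0,0,0,0,0,0.01,-0.4],[0,0,0,0,0,0.007,-0.4],[0,0,0,0,0,0.003,-0.4],[0,0,0,0,0,0,-0.4],[0,0,0,0,0,0,-0.4],[0,0,0,0,0,0,-0.4]]}}

```text
time: 40.75
ee_pos: [0.6027, -0.153, 0.074]
eef_rot: [0.677, 0.736, -0.0, -0.0]
ft_force: [0.3, -0.2, 0.3]
width: 0.0606
```

```bash
python3 g.py 0.6032 -0.151 0.0715
```

```text
t 40.75 pos [ 0.6027 -0.153   0.074 ] w 0.0606 F [ 0.3 -0.2  0.3] 
 tooldelta [1.9 0.7 2.5] mm  rot [-0.05 -0.01  0.01]
```

>>> {"name": "send_rows", "arguments": {"steps": [[0,0,0,0.002,0.001,0.002,-0.4],[0,0,0,0,0,0,-0.4],[0,0,0,0,0,0,-0.4],[0,0,0,0,0,0,0.4],[0,0,0,0,0,0,0.4],[0,0,0,0,0,0,0.4],[0,0,0,0,0,0,0.4],[0,0,0,0,0,0,0.4],[0,0,0,0,0,0,0.4],[0,0,0,0,0,0,0.4]], "force": 30}}

```text
time: 41.75
ee_pos: [0.6042, -0.1507, 0.0729]
eef_rot: [0.677, 0.736, 0.0, 0.0]
ft_force: [0.8, 1.0, 0.3]
width: 0.0352
```

```bash
python3 g.py 0.5741 0.0584 0.27
```

```text
t 41.75 pos [ 0.6042 -0.1507  0.0729] w 0.0352 F [0.8 1.  0.3] 
 tooldelta [ 210.8  -12.7 -197.2] mm  rot [0.05 0.02 0.01]
```

>>> {"name": "send_rows", "arguments": {"steps": [[0,0,0,0,0,-0.005,0.6],[0,0,0,0,0,-0.02,0.6],[0,0,0,0,0,-0.03,0.6],[0,0,0,0,0,-0.035,0.6],[0,0,0,0,0,-0.035,0.6],[0,0,0,0.005,0,-0.03,0.6],[0,0,0,0.015,-0.001,-0.025,0.6],[0,0,0,0.025,-0.002,-0.012,0.6],[0,0,0,0.035,-0.002,-0.005,0.6],[0,0,0,0.035,-0.002,0,0.6]]}}

```text
time: 42.75
ee_pos: [0.5856, -0.0393, 0.2779]
eef_rot: [0.681, 0.732, -0.001, -0.001]
ft_force: [0.6, 0.7, -2.4]
width: 0.0352
```

```bash
python3 g.py 0.5741 0.0584 0.26
```

```text
t 42.75 pos [ 0.5856 -0.0393  0.2779] w 0.0352 F [ 0.6  0.7 -2.4] 
 tooldelta [98.3 -4.3 17.9] mm  rot [-0.22  0.   -0.51]
```

>>> {"name": "send_rows", "arguments": {"steps": [[0,0,-0.5,0.033,0.001,0,0.6],[0,0,-0.2,0.025,0.001,0,0.6],[0,0,0,0.018,0,0.005,0.6],[0,0,0,0.01,0,0.01,0.6],[0,0,0,0.002,0,0.012,0.6],[0,0,0,0,0,0.012,0.6],[0,0,0,0,0,0.01,0.6],[0,0,0,0,0,0.005,0.6],[0,0,0,0,0,0,0.6],[0,0,0,0,0,0,0.6]]}}

```text
time: 43.75
ee_pos: [0.578, 0.0532, 0.2202]
eef_rot: [0.675, 0.738, -0.002, -0.001]
ft_force: [0.2, -0.0, -0.7]
width: 0.0354
```

```bash
python3 g.py 0.5741 0.0584 0.16
```

```text
t 43.75 pos [0.578  0.0532 0.2202] w 0.0354 F [ 0.2 -0.  -0.7] 
 tooldelta [ 5.5 -3.1 60.2] mm  rot [-0.3   0.06  0.36]
```

>>> {"name": "send_rows", "arguments": {"steps": [[-0.2,0,0.3,0.003,-0.002,0,0.6],[0,0,0,0.002,-0.001,0.003,0.6],[0,0,0,0,0,0.007,0.6],[0,0,0,0,0,0.007,0.6],[0,0,0,0,0,0.006,0.6],[0,0,0,0,0,0.002,0.6],[0,0,0,0,0,0,0.6],[0,0,0,0,0,0,0.6],[0,0,0,0,0,0,0.6],[0,0,0,0,0,0,0.6]]}}

```text
time: 44.75
ee_pos: [0.5749, 0.0581, 0.1941]
eef_rot: [0.678, 0.735, -0.0, 0.001]
ft_force: [-0.6, 0.2, -1.9]
width: 0.035
```

```bash
python3 g.py 0.5741 0.0584 0.16
```

```text
t 44.75 pos [0.5749 0.0581 0.1941] w 0.035 F [-0.6  0.2 -1.9] 
 tooldelta [ 0.4 -0.8 34.1] mm  rot [ 0.02  0.07 -0.  ]
```

>>> {"name": "send_rows", "arguments": {"steps": [[0,0,0,0,0,0.004,0.6],[0,0,0,0,0,0.006,0.6],[0,0,0,0,0,0.006,0.6],[0,0,0,0,0,0.006,0.6],[0,0,0,0,0,0.004,0.6],[0,0,0,0,0,0.002,0.6],[0,0,0,0,0,0,0.6],[0,0,0,0,0,0,0.6],[0,0,0,0,0,0,0.6],[0,0,0,0,0,0,0.6]]}}

```text
time: 45.75
ee_pos: [0.575, 0.058, 0.1636]
eef_rot: [0.678, 0.735, -0.0, 0.001]
ft_force: [0.8, 0.2, -2.8]
width: 0.0351
```

```bash
python3 g.py 0.5741 0.0584 0.161; python3 - <<'E'
from g import *
t=jars()
E
```

```text
t 45.75 pos [0.575  0.058  0.1636] w 0.0351 F [ 0.8  0.2 -2.8] 
 tooldelta [ 0.4 -0.9  2.6] mm  rot [ 0.03  0.06 -0.01]
cap [462. 141.] 196 [ 0.8212 -0.3604  0.0721] [0.196 0.135 0.016]
cap [522. 128.] 200 [ 0.8527 -0.5164  0.0721] [0.156 0.051 0.016]
cap [381. 276.] 152 [ 0.4746 -0.1465  0.0716] [0.033 0.035 0.013]
```

>>> {"name": "send_rows", "arguments": {"steps": [[0,0,0,0,0,0.002,0.6],[0,0,0,0,0,0.001,0.6],[0,0,0,0,0,0,0.6],[0,0,0,0,0,0,0.6],[0,0,0,0,0,0,-0.2],[0,0,0,0,0,0,-0.2],[0,0,0,0,0,0,-0.2],[0,0,0,0,0,0,-0.2],[0,0,0,0,0,-0.005,-0.2],[0,0,0,0,0,-0.02,-0.2]]}}

```text
time: 46.8
ee_pos: [0.5744, 0.0579, 0.185]
eef_rot: [0.678, 0.735, -0.001, -0.0]
ft_force: [1.1, -0.2, 0.7]
width: 0.052
```

```bash
python3 g.py 0.4745 -0.1466 0.24
```

```text
t 46.8 pos [0.5744 0.0579 0.185 ] w 0.052 F [ 1.1 -0.2  0.7] 
 tooldelta [-195.6 -116.4  -54.7] mm  rot [-0.08  0.06 -0.01]
```

>>> {"name": "send_rows", "arguments": {"steps": [[0,0,0,0,0,-0.03,-0.4],[0,0,0,-0.005,-0.003,-0.025,-0.4],[0,0,0,-0.02,-0.013,0,-0.4],[0,0,0,-0.035,-0.021,0,-0.4],[0,0,0,-0.037,-0.022,0,-0.4],[0,0,0,-0.036,-0.022,0,-0.4],[0,0,0,-0.03,-0.018,0,-0.4],[0,0,0,-0.018,-0.011,0.005,-0.4],[0,0,0,-0.008,-0.004,0.01,-0.4],[0,0,0,0,0,0.01,-0.4]]}}

```text
time: 47.8
ee_pos: [0.4757, -0.1445, 0.2239]
eef_rot: [0.676, 0.737, 0.003, 0.004]
ft_force: [-0.4, -0.1, 0.1]
width: 0.0607
```

```bash
python3 g.py 0.4745 -0.1466 0.0715
```

```text
t 47.8 pos [ 0.4757 -0.1445  0.2239] w 0.0607 F [-0.4 -0.1  0.1] 
 tooldelta [ -1.6  -2.9 152.4] mm  rot [0.57 0.15 0.21]
```

>>> {"name": "send_rows", "arguments": {"steps": [[0.3,0,0.3,-0.005,-0.004,0.01,-0.4],[0.1,0,0.2,-0.004,-0.003,0.02,-0.4],[0,0,0,-0.002,-0.001,0.022,-0.4],[0,0,0,0,0,0.022,-0.4],[0,0,0,0,0,0.018,-0.4],[0,0,0,0,0,0.012,-0.4],[0,0,0,0,0,0.005,-0.4],[0,0,0,0,0,0,-0.4],[0,0,0,0,0,0,-0.4],[0,0,0,0,0,0,-0.4]]}}

```text
time: 48.8
ee_pos: [0.4716, -0.1462, 0.1064]
eef_rot: [0.674, 0.739, 0.001, -0.001]
ft_force: [-0.1, -0.1, 1.1]
width: 0.061
```

```bash
python3 g.py 0.4745 -0.1466 0.0715
```

```text
t 48.8 pos [ 0.4716 -0.1462  0.1064] w 0.061 F [-0.1 -0.1  1.1] 
 tooldelta [-0.8  2.8 34.9] mm  rot [ 0.04 -0.2   0.54]
```

>>> {"name": "send_rows", "arguments": {"steps": [[0,-0.2,0.4,-0.001,0.002,0.004,-0.4],[0,0,0,0,0.001,0.008,-0.4],[0,0,0,0,0,0.008,-0.4],[0,0,0,0,0,0.008,-0.4],[0,0,0,0,0,0.005,-0.4],[0,0,0,0,0,0.001,-0.4],[0,0,0,0,0,0,-0.4],[0,0,0,0,0,0,-0.4],[0,0,0,0,0,0,-0.4],[0,0,0,0,0,0,-0.4]]}}

```text
time: 49.8
ee_pos: [0.4758, -0.1476, 0.0706]
eef_rot: [0.677, 0.736, 0.0, 0.001]
ft_force: [0.4, 0.2, 0.4]
width: 0.0611
```

```bash
python3 g.py 0.4745 -0.1466 0.0715
```

```text
t 49.8 pos [ 0.4758 -0.1476  0.0706] w 0.0611 F [0.4 0.2 0.4] 
 tooldelta [ 1.1 -1.2 -0.9] mm  rot [0.15 0.09 0.06]
```

>>> {"name": "send_rows", "arguments": {"steps": [[0,0,0,0.001,-0.001,-0.001,-0.4],[0,0,0,0,0,0,-0.4],[0,0,0,0,0,0,0.4],[0,0,0,0,0,0,0.4],[0,0,0,0,0,0,0.4],[0,0,0,0,0,0,0.4],[0,0,0,0,0,0,0.4],[0,0,0,0,0,0,0.4],[0,0,0,0,0,-0.005,0.6],[0,0,0,0,0,-0.02,0.6]], "force": 30}}

```text
time: 50.8
ee_pos: [0.4729, -0.1462, 0.0956]
eef_rot: [0.677, 0.736, -0.0, -0.0]
ft_force: [-0.1, -0.1, -1.2]
width: 0.0352
```

```bash
python3 g.py 0.5797 -0.0094 0.27
```

```text
t 50.8 pos [ 0.4729 -0.1462  0.0956] w 0.0352 F [-0.1 -0.1 -1.2] 
 tooldelta [ 127.5  117.6 -174.5] mm  rot [-0.06 -0.02  0.06]
```

>>> {"name": "send_rows", "arguments": {"steps": [[0,0,0,0,0,-0.03,0.6],[0,0,0,0,0,-0.035,0.6],[0,0,0,0,0,-0.035,0.6],[0,0,0,0,0,-0.03,0.6],[0,0,0,0.008,0.008,-0.02,0.6],[0,0,0,0.018,0.017,-0.01,0.6],[0,0,0,0.025,0.024,0,0.6],[0,0,0,0.025,0.024,0,0.6],[0,0,0,0.018,0.017,0,0.6],[0,0,0,0.01,0.01,0,0.6]]}}

```text
time: 51.8
ee_pos: [0.565, -0.0325, 0.2668]
eef_rot: [0.679, 0.734, -0.0, 0.001]
ft_force: [0.1, -0.2, -1.7]
width: 0.035
```

```bash
python3 g.py 0.5797 -0.0094 0.16
```

```text
t 51.8 pos [ 0.565  -0.0325  0.2668] w 0.035 F [ 0.1 -0.2 -1.7] 
 tooldelta [ 22.1  16.3 106.7] mm  rot [ 0.03  0.09 -0.27]
```

>>> {"name": "send_rows", "arguments": {"steps": [[0,0,-0.2,0.008,0.006,0,0.6],[0,0,0,0.006,0.005,0,0.6],[0,0,0,0.004,0.003,0,0.6],[0,0,0,0.001,0.001,0.005,0.6],[0,0,0,0,0,0.012,0.6],[0,0,0,0,0,0.015,0.6],[0,0,0,0,0,0.015,0.6],[0,0,0,0,0,0.01,0.6],[0,0,0,0,0,0.003,0.6],[0,0,0,0,0,0,0.6]]}}

```text
time: 52.8
ee_pos: [0.5768, -0.0134, 0.1994]
eef_rot: [0.678, 0.735, -0.002, -0.001]
ft_force: [0.1, -0.2, -1.4]
width: 0.0349
```

```bash
python3 g.py 0.5797 -0.0094 0.16
```

```text
t 52.8 pos [ 0.5768 -0.0134  0.1994] w 0.0349 F [ 0.1 -0.2 -1.4] 
 tooldelta [ 3.9  3.4 39.4] mm  rot [-0.25  0.12 -0.14]
```

>>> {"name": "send_rows", "arguments": {"steps": [[-0.2,0.1,0,0.003,0.002,0,0.6],[0,0,0,0.001,0.001,0.002,0.6],[0,0,0,0,0,0.005,0.6],[0,0,0,0,0,0.006,0.6],[0,0,0,0,0,0.006,0.6],[0,0,0,0,0,0.006,0.6],[0,0,0,0,0,0.005,0.6],[0,0,0,0,0,0.002,0.6],[0,0,0,0,0,0,0.6],[0,0,0,0,0,0,0.6]]}}

```text
time: 53.8
ee_pos: [0.5804, -0.0088, 0.1657]
eef_rot: [0.678, 0.735, 0.0, 0.001]
ft_force: [-0.3, 0.3, -1.6]
width: 0.0354
```

```bash
python3 g.py 0.5797 -0.0094 0.16
```

```text
t 53.8 pos [ 0.5804 -0.0088  0.1657] w 0.0354 F [-0.3  0.3 -1.6] 
 tooldelta [-0.5 -0.7  5.7] mm  rot [ 0.07  0.02 -0.15]
```

>>> {"name": "send_rows", "arguments": {"steps": [[0,0,0,0,-0.001,0.003,0.6],[0,0,0,0,0,0.002,0.6],[0,0,0,0,0,0.001,0.6],[0,0,0,0,0,0,0.6],[0,0,0,0,0,0,-0.2],[0,0,0,0,0,0,-0.2],[0,0,0,0,0,0,-0.2],[0,0,0,0,0,0,-0.2],[0,0,0,0,0,-0.005,-0.2],[0,0,0,0,0,-0.02,-0.2]]}}

```text
time: 54.8
ee_pos: [0.579, -0.009, 0.1844]
eef_rot: [0.679, 0.735, -0.0, 0.0]
ft_force: [0.5, -0.0, 0.1]
width: 0.0521
```

```bash
python3 g.py 0.4433 0.4115 0.24
```

```text
t 54.8 pos [ 0.579  -0.009   0.1844] w 0.0521 F [ 0.5 -0.   0.1] 
 tooldelta [ 429.9 -102.   -55.7] mm  rot [ 0.01  0.01 -0.16]
```

>>> {"name": "send_rows", "arguments": {"steps": [[0,0,0,0,0,-0.03,-0.4],[0,0,0,0.005,0,-0.03,-0.4],[0,0,0,0.025,-0.006,0,-0.4],[0,0,0,0.04,-0.01,0,-0.4],[0,0,0,0.047,-0.011,0,-0.4],[0,0,0,0.047,-0.011,0,-0.4],[0,0,0,0.047,-0.011,0,-0.4],[0,0,0,0.047,-0.011,0,-0.4],[0,0,0,0.04,-0.01,0,-0.4],[0,0,0,0.025,-0.006,0,-0.4]]}}

```text
time: 55.8
ee_pos: [0.4785, 0.3136, 0.2537]
eef_rot: [0.683, 0.731, 0.003, 0.004]
ft_force: [0.1, 0.5, 0.5]
width: 0.061
```

```bash
python3 - <<'E'
from g import *
grab('top','t5')
W=cloud('t5')
def reg(name,u0,u1,v0,v1,z0,z1):
    w=W[v0:v1,u0:u1].reshape(-1,3); m=(w[:,2]>z0)&(w[:,2]<z1)
    w=w[m]; r=cv2.minAreaRect(w[:,:2].astype(np.float32)); print(name,m.sum(),w.mean(0).round(4),r)
reg('handle',120,215,270,310,0.035,0.06)
delta(0.4433,0.4115,0.24)
im=np.load('pics/t5.npz')['im']; cv2.imwrite('pics/c5.png',cv2.resize(im[170:330,110:380],None,fx=2.9,fy=2.9,interpolation=cv2.INTER_CUBIC))
E
```

```text
handle 13 [0.4452 0.3801 0.0471] ((0.4450782835483551, 0.379797101020813), (0.01211941335350275, 0.006139030680060387), 21.26658058166504)
t 55.85 pos [0.4764 0.3174 0.2539] w 0.061 F [-3.1  1.1 -1.1] 
 tooldelta [ 96.2 -26.4  13.8] mm  rot [ 0.56 -0.06 -0.58]
```

View pics/c5.png

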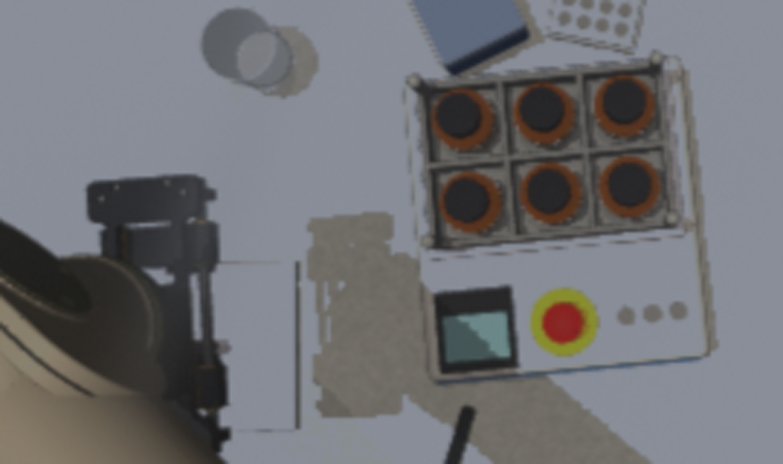

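All six jars stand in their cells. The plate's right edge is where it was. I'll refine the plate pose.

```bash
python3 - <<'E'
from g import *
W=cloud('top0')
m=(W[...,2]>0.0085)&(W[...,2]<0.06); m[:, :115]=0; m[:,235:]=0; m[:240]=0; m[340:]=0
n,l,st,c=cv2.connectedComponentsWithStats(m.astype(np.uint8)); i=1+st[1:,4].argmax(); w=W[l==i]; print(st[i],cv2.minAreaRect(w[:,:2].astype(np.float32)))
mm=(l==i)
# edge fits: left/right cols per row
for nm,ax in (('y',1),('x',0)):
    pass
h=(W[...,2]>0.038)&(W[...,2]<0.056)&m; v,u=np.where(h); w=W[h]; print('handle px',u.min(),u.max(),v.min(),v.max(), w.min(0),w.max(0)); 
k=w[:,:2]-w[:,:2].mean(0); U,S,V=np.linalg.svd(k,full_matrices=False); print('axis',V[0],np.degrees(np.arctan2(-V[0][0],V[0][1])))
im=np.load('pics/top0.npz')['im']; cv2.imwrite('pics/c6.png',cv2.resize(im[250:330,120:225],None,fx=7,fy=7,interpolation=cv2.INTER_CUBIC))
E
```

```text
[ 129  260   84   60 4418] ((0.44230031967163086, 0.41376861929893494), (0.15603528916835785, 0.22550757229328156), 0.527241051197052)
handle px 149 183 287 292 [0.43667407 0.36897634 0.03899634] [0.44986891 0.45540948 0.05491329]
axis [-0.00665478  0.99997786] 0.38129386247805663
```

View pics/c6.png

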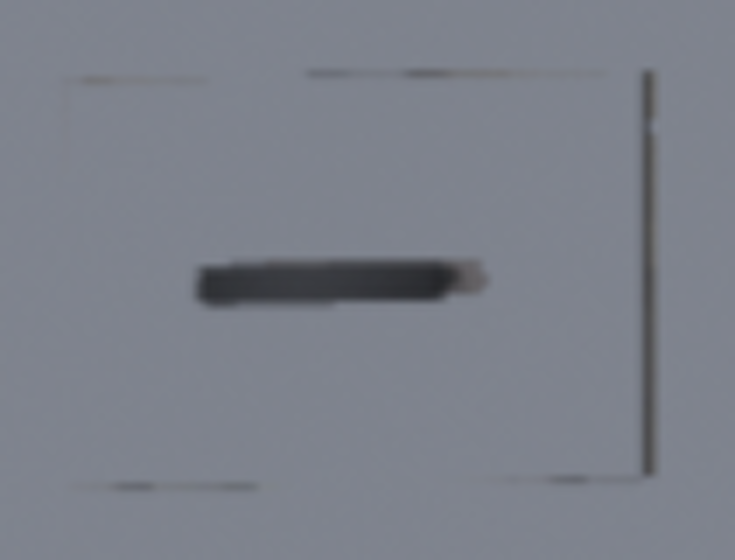

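>>> {"name": "send_rows", "arguments": {"steps": [[0.3,0,-0.4,0.028,-0.008,0,-0.4],[0.2,0,-0.2,0.025,-0.007,0,-0.4],[0,0,0,0.018,-0.005,0,-0.4],[0,0,0,0.01,-0.003,0,-0.4],[0,0,0,0.004,-0.001,0,-0.4],[0,0,0,0,0,0,-0.4],[0,0,0,0,0,0,-0.4],[0,0,0,0,0,0,-0.4],[0,0,0,0,0,0,-0.4],[0,0,0,0,0,0,-0.4]]}}

```text
time: 56.85
ee_pos: [0.447, 0.4006, 0.2556]
eef_rot: [0.678, 0.735, 0.001, 0.001]
ft_force: [-1.3, 0.4, -0.2]
width: 0.0609
```

```bash
python3 - <<'E'
from g import *
delta(0.4433,0.4115,0.15)
grab('wrist','w6'); grab('scene','s6')
E
```

```text
t 56.85 pos [0.447  0.4006 0.2556] w 0.0609 F [-1.3  0.4 -0.2] 
 tooldelta [ 11.2  -3.1 105.6] mm  rot [ 0.16  0.01 -0.13]
```

View pics/w6.png

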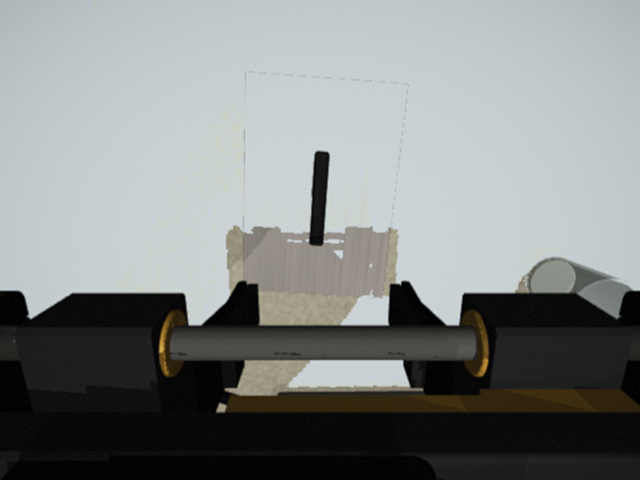

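View pics/s6.png

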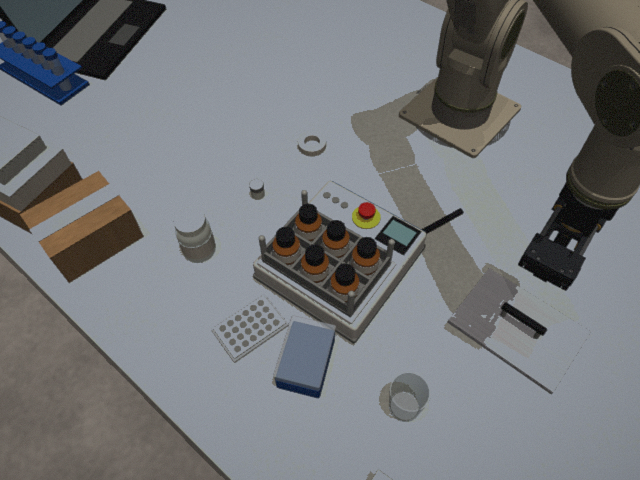

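```bash
python3 - <<'E'
from g import *
W=cloud('w6'); im=np.load('pics/w6.npz')['im']
s=np.s_[140:255,300:340]; w=W[s]; m=(im[s].max(-1)<60)&(w[...,2]>0.035)&(w[...,2]<0.06); a=w[m]
print(m.sum(),a.mean(0),cv2.minAreaRect(a[:,:2].astype(np.float32)),np.percentile(a[:,2],[5,50,95]))
Ws=cloud('s6'); ims=np.load('pics/s6.npz')['im']
s=np.s_[295:340,495:555]; w=Ws[s]; m=(ims[s].max(-1)<60)&(w[...,2]>0.045)&(w[...,2]<0.06); a=w[m]
print(m.sum(),a.mean(0),cv2.minAreaRect(a[:,:2].astype(np.float32)))
# same edges with the other (scene) camera for rack posts
w=Ws[180:320,230:420].reshape(-1,3); w=w[(w[:,2]>.155)&(w[:,2]<.175)]
from scipy.cluster.vq import kmeans2
w=w.astype(float)
c,l=kmeans2(w[:,:2],np.array([[.682,-.032],[.665,.165],[.551,-.043],[.534,.155]]),minit='matrix'); print('scene posts',c.round(4),c.mean(0).round(4),np.bincount(l))
Wt=cloud('t5'); w=Wt[170:270,235:365].reshape(-1,3); w=w[(w[:,2]>.160)&(w[:,2]<.175)&(w[:,2]<9)].astype(float)
from numpy.linalg import norm
c0=np.array([[.682,-.032],[.665,.165],[.551,-.043],[.534,.155]])
g=[w[norm(w[:,:2]-c,axis=1)<0.012] for c in c0]; print('top posts',[ (x.mean(0).round(4),len(x)) for x in g])
E
```

```text
1245 [0.44220573 0.41979377 0.04836296] ((0.44213855266571045, 0.417624831199646), (0.013014527969062328, 0.08872658014297485), 0.7024860978126526) [0.04702878 0.04838641 0.04965041]
343 [0.44381389 0.41575885 0.05031023] ((0.4431632161140442, 0.41493692994117737), (0.088176429271698, 0.01637989841401577), 88.39046478271484)
scene posts [[0.6489 0.0279]
 [0.6429 0.1376]
 [0.5768 0.0229]
 [0.5647 0.1312]] [0.6083 0.0799] [563 342 529 315]
top posts [(array([ 0.6817, -0.0325,  0.1636]), 17), (array([0.6656, 0.1662, 0.1633]), 18), (array([ 0.5506, -0.0434,  0.1634]), 18), (array([0.5347, 0.1554, 0.164 ]), 14)]
```

Plate handle: about (0.4425, 0.414), yaw about 0.5°, with the cameras agreeing to within 3 mm. Plate outline 156×225 mm, as given. I'll align and descend.

>>> {"name": "send_rows", "arguments": {"steps": [[0,0,1.0,0.006,-0.002,0.005,-0.4],[0,0,1.0,0.005,-0.001,0.015,-0.4],[0,0,1.0,0.002,0,0.02,-0.4],[0,0,0.8,0,0,0.02,-0.4],[0,0,0.3,0,0,0.02,-0.4],[0,0,0,0,0,0.015,-0.4],[0,0,0,0,0,0.005,-0.4],[0,0,0,0,0,0,-0.4],[0,0,0,0,0,0,-0.4],[0,0,0,0,0,0,-0.4]]}}

```text
time: 57.95
ee_pos: [0.4417, 0.4175, 0.152]
eef_rot: [0.706, 0.708, 0.002, 0.0]
ft_force: [0.4, -0.5, 0.3]
width: 0.0609
```

```bash
python3 g.py 0.4427 0.414 0.0425 90.5; python3 -c "
from h import *
grab('wrist','w7')"
```

```text
t 57.95 pos [0.4417 0.4175 0.152 ] w 0.0609 F [ 0.4 -0.5  0.3] 
 tooldelta [ -3.8   0.6 109.4] mm  rot [ 0.21 -0.16 -0.39]
```

View pics/w7.png

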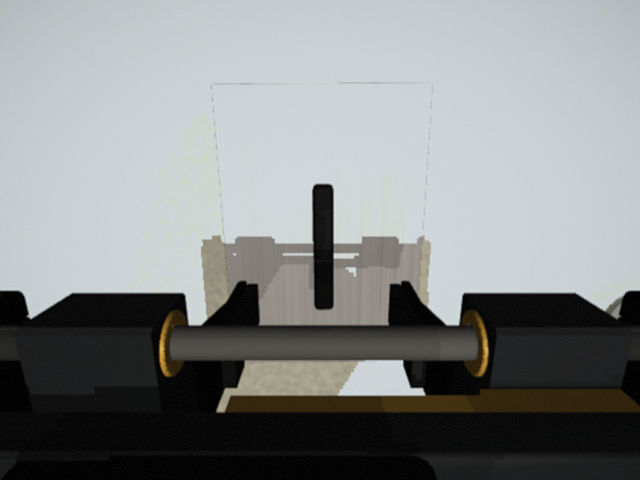

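The bar is centred between the fingers (column 323) and parallel to them. Descend.

>>> {"name": "send_rows", "arguments": {"steps": [[0.2,-0.2,-0.3,-0.002,0,0.01,-0.4],[0,0,0,-0.001,0.001,0.018,-0.4],[0,0,0,0,0,0.02,-0.4],[0,0,0,0,0,0.02,-0.4],[0,0,0,0,0,0.016,-0.4],[0,0,0,0,0,0.01,-0.4],[0,0,0,0,0,0.003,-0.4],[0,0,0,0,0,0,-0.4],[0,0,0,0,0,0,-0.4],[0,0,0,0,0,0,-0.4]]}}

```text
time: 59.0
ee_pos: [0.4451, 0.4152, 0.0528]
eef_rot: [0.705, 0.71, 0.002, 0.001]
ft_force: [-1.9, -0.0, -0.0]
width: 0.061
```

```bash
python3 g.py 0.4427 0.414 0.0425 90.5
```

```text
t 59.0 pos [0.4451 0.4152 0.0528] w 0.061 F [-1.9 -0.  -0. ] 
 tooldelta [-1.2 -2.5 10.3] mm  rot [ 0.27 -0.12 -0.08]
```

>>> {"name": "send_rows", "arguments": {"steps": [[0.2,-0.1,0,-0.001,-0.002,0.003,-0.4],[0,0,0,0,0,0.003,-0.4],[0,0,0,0,0,0.003,-0.4],[0,0,0,0,0,0.001,-0.4],[0,0,0,0,0,0,-0.4],[0,0,0,0,0,0,-0.4],[0,0,0,0,0,0,-0.4],[0,0,0,0,0,0,-0.4],[0,0,0,0,0,0,0],[0,0,0,0,0,0,0]]}}

```text
time: 60.0
ee_pos: [0.4437, 0.4147, 0.0434]
eef_rot: [0.705, 0.71, 0.002, 0.0]
ft_force: [-0.2, 0.8, 0.6]
width: 0.0515
```

```bash
python3 g.py 0.4427 0.414 0.0425 90.5; python3 -c "
from h import *
grab('wrist','w8')"
```

```text
t 60.0 pos [0.4437 0.4147 0.0434] w 0.0515 F [-0.2  0.8  0.6] 
 tooldelta [-0.7 -1.   0.9] mm  rot [ 0.16 -0.09 -0.09]
```

View pics/w8.png

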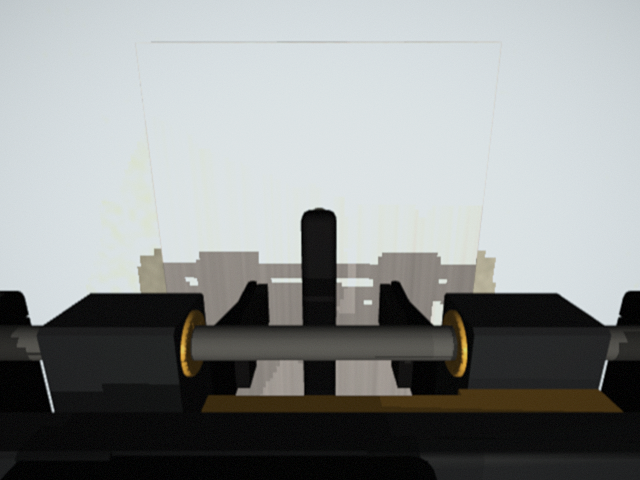

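```bash
python3 - <<'E'
from h import *
W=cloud('w8')
for u in (300,320,340):
    for v in (38,40,41,42,44,46): print(u,v,W[v,u].round(4),end=' ')
    print()
for v in range(206,216,2): print(v,W[v,319].round(4))
print(W[60:130,320][::20].round(4))
E
```

```text
300 38 [ 4.331e-01  5.330e-01 -4.000e-04] 300 40 [ 4.331e-01  5.321e-01 -1.000e-04] 300 41 [ 4.331e-01  5.317e-01 -1.000e-04] 300 42 [0.4337 0.529  0.011 ] 300 44 [0.4337 0.5281 0.0113] 300 46 [0.4337 0.5273 0.0114] 
320 38 [ 0.442   0.5335 -0.0025] 320 40 [ 0.442   0.5327 -0.0022] 320 41 [ 0.442   0.5322 -0.002 ] 320 42 [0.4421 0.5292 0.0101] 320 44 [0.4421 0.5281 0.0118] 320 46 [0.4421 0.5276 0.0103] 
340 38 [ 0.4511  0.5334 -0.0018] 340 40 [ 0.451   0.5325 -0.0011] 340 41 [0.4506 0.5297 0.0099] 340 42 [0.4506 0.5293 0.0099] 340 44 [0.4505 0.5282 0.0117] 340 46 [0.4506 0.5276 0.0107] 
206 [0.4419 0.4589 0.0112]
208 [0.4419 0.4587 0.0148]
210 [0.4421 0.4628 0.0411]
212 [0.4421 0.4625 0.0438]
214 [0.4422 0.4624 0.0468]
[[0.4421 0.5221 0.0106]
 [0.4422 0.5143 0.0098]
 [0.4422 0.506  0.0112]
 [0.4422 0.4977 0.0107]]
```

>>> {"name": "send_rows", "arguments": {"steps": [[0,0,0,0,0,0.001,0.6],[0,0,0,0,0,0,0.8],[0,0,0,0,0,0,1],[0,0,0,0,0,0,1],[0,0,0,0,0,0,1],[0,0,0,0,0,0,1],[0,0,0,0,0,0,1],[0,0,0,0,0,0,1],[0,0,0,0,0,0,1],[0,0,0,0,0,0,1]], "force": 60}}

```text
time: 61.05
ee_pos: [0.4435, 0.4148, 0.0424]
eef_rot: [0.704, 0.71, 0.001, 0.0]
ft_force: [-0.5, -0.4, -0.5]
width: 0.0135
```

```bash
python3 g.py 0.4427 0.414 0.0425 90.5
```

```text
t 61.05 pos [0.4435 0.4148 0.0424] w 0.0135 F [-0.5 -0.4 -0.5] 
 tooldelta [-0.8 -0.8 -0.1] mm  rot [ 0.15 -0.08 -0.07]
```

```bash
python3 - <<'E'
from g import *
W=cloud('t5'); im=np.load('pics/t5.npz')['im'].astype(int)
m=(W[...,2]>0.152)&(W[...,2]<0.168)&(im.max(-1)<75)
n,l,st,c=cv2.connectedComponentsWithStats(m.astype(np.uint8))
for i in range(1,n):
    if st[i,4]>80:
        w=W[l==i]; print(c[i].round(),st[i,4],w.mean(0).round(4),((w.max(0)+w.min(0))/2).round(4))
E
```

```text
[564. 118.] 281 [ 0.8478 -0.5758  0.1601] [ 0.8619 -0.6275  0.16  ]
[325. 204.] 178 [ 0.6479 -0.0053  0.1597] [ 0.648  -0.0054  0.1593]
[296. 207.] 177 [0.6419 0.0624 0.1593] [0.6419 0.0633 0.1587]
[268. 209.] 181 [0.6378 0.1306 0.1595] [0.6377 0.1313 0.1596]
[327. 233.] 180 [ 0.5793 -0.0092  0.1597] [ 0.5793 -0.0094  0.1591]
[299. 235.] 180 [0.5748 0.057  0.1596] [0.575  0.0567 0.1591]
[270. 238.] 177 [0.5675 0.1245 0.1597] [0.5677 0.1247 0.1582]
[329. 455.] 114 [ 0.0682 -0.01    0.1595] [ 0.0642 -0.0103  0.1599]
```

>>> {"name": "send_rows", "arguments": {"steps": [[0,0,0,0,0,-0.003,1],[0,0,0,0,0,-0.006,1],[0,0,0,0,0,-0.01,1],[0,0,0,0,0,-0.015,1],[0,0,0,0,0,-0.02,1],[0,0,0,0,0,-0.025,1],[0,0,0,0,0,-0.03,1],[0,0,0,0,0,-0.03,1],[0,0,0,0,0,-0.025,1],[0,0,0,0,0,-0.015,1]]}}

```text
time: 62.05
ee_pos: [0.4411, 0.4136, 0.234]
eef_rot: [0.704, 0.71, 0.0, 0.0]
ft_force: [0.8, 0.4, -2.9]
width: 0.0134
```

```bash
python3 g.py 0.6085 0.061 0.26 94.65; python3 - <<'E'
from h import *
grab('scene','s9');grab('top','t9');grab('wrist','w9')
E
```

```text
t 62.05 pos [0.4411 0.4136 0.234 ] w 0.0134 F [ 0.8  0.4 -2.9] 
 tooldelta [-354.2  164.1  -25.9] mm  rot [ 0.06 -0.01 -4.11]
```

View pics/s9.png

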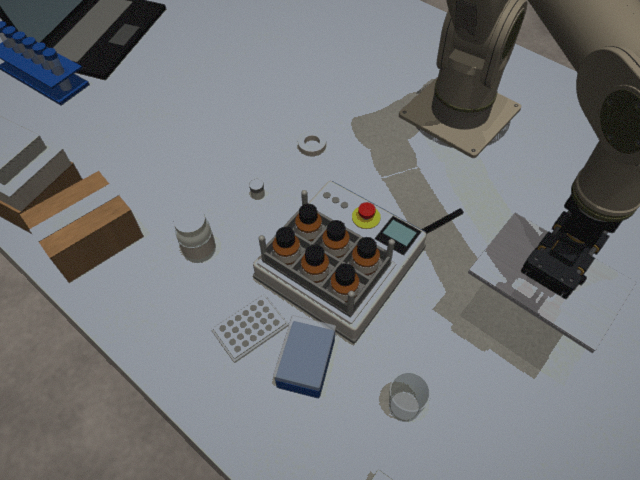

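View pics/t9.png

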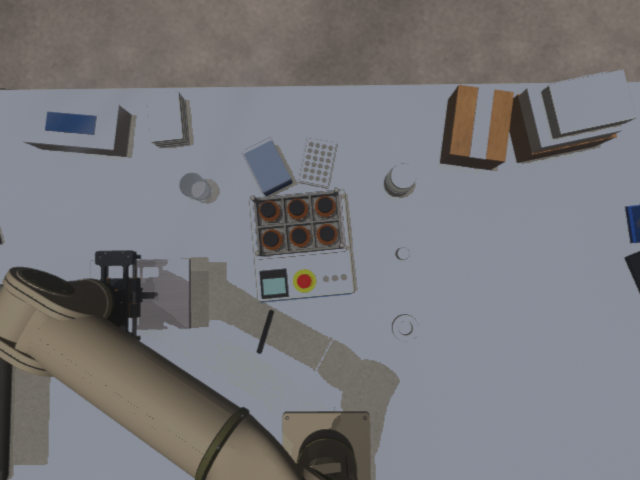

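```bash
python3 - <<'E'
from h import *
W=cloud('t9')
m=(W[...,2]>0.185)&(W[...,2]<0.22); m[:,:80]=0; m[:,200:]=0; m[:250]=0;m[345:]=0
v,u=np.where(m); w=W[m]; print(u.min(),u.max(),v.min(),v.max(),w[:,2].mean())
ys=[]
for r in range(262,324,6):
    q=np.where(m[r])[0]; 
    if len(q): a=W[r,q[-1]]; ys.append(a); print(r,q[-1],a.round(4))
for cidx in (150,165,175,180):
    q=np.where(m[:,cidx])[0]; print(cidx,q[0],q[-1],W[q[0],cidx].round(4),W[q[-1],cidx].round(4))
W=cloud('w9'); 
for vv in range(38,48): print(vv,W[vv,320].round(4),W[vv,220].round(4),W[vv,420].round(4))
print(W[100,220],W[100,420],W[200,200],W[200,440])
E
```

```text
91 190 259 329 0.20548129300178003
262 190 [0.5133 0.3027 0.1982]
268 190 [0.4996 0.3026 0.198 ]
274 190 [0.486  0.3028 0.197 ]
280 190 [0.4724 0.3032 0.1952]
286 190 [0.4589 0.3027 0.1965]
292 190 [0.4454 0.302  0.1986]
298 190 [0.432  0.3015 0.1997]
304 190 [0.4187 0.3008 0.2018]
310 190 [0.4053 0.3006 0.202 ]
316 190 [0.3914 0.302  0.197 ]
322 190 [0.3783 0.301  0.1998]
150 260 328 [0.5184 0.39   0.2083] [0.3667 0.3881 0.208 ]
165 259 328 [0.5205 0.3575 0.2044] [0.3661 0.3553 0.2055]
175 259 328 [0.5203 0.3346 0.2051] [0.3658 0.3331 0.2047]
180 259 328 [0.5201 0.3228 0.2065] [0.3661 0.321  0.2073]
38 [ 0.4383  0.5754 -0.0014] [ 0.3476  0.5747 -0.0017] [ 0.5295  0.5767 -0.0034]
39 [ 0.4383  0.5745 -0.0008] [ 0.3478  0.5737 -0.0008] [ 0.5294  0.5757 -0.0027]
40 [ 0.4383  0.5739 -0.002 ] [ 3.479e-01  5.727e-01 -2.000e-04] [ 0.5292  0.5747 -0.0018]
41 [0.4397 0.5289 0.2021] [0.3976 0.5285 0.2021] [0.4821 0.5295 0.201 ]
42 [0.4397 0.5281 0.2037] [0.3977 0.528  0.2027] [0.4818 0.5287 0.2026]
43 [0.4397 0.5283 0.2012] [0.3979 0.5274 0.2035] [0.4819 0.5285 0.202 ]
44 [0.4397 0.5278 0.2017] [0.3976 0.5272 0.2026] [0.4817 0.5278 0.2033]
45 [0.4397 0.5275 0.2012] [0.3975 0.5269 0.2024] [0.4821 0.5278 0.2017]
46 [0.4397 0.527  0.2018] [0.3973 0.5267 0.2017] [0.4819 0.5273 0.2023]
47 [0.4397 0.5267 0.2016] [0.3975 0.5261 0.2024] [0.4817 0.5266 0.2036]
[0.3961844  0.50509347 0.20278015] [0.48354949 0.505861   0.20263847] [0.38410577 0.46115926 0.20344786] [0.49629059 0.46197431 0.20304751]
```

>>> {"name": "send_rows", "arguments": {"steps": [[0,0,-0.2,-0.005,0.002,-0.01,1],[0,0,-0.5,-0.012,0.005,-0.012,1],[0,0,-0.5,-0.02,0.009,-0.008,1],[0,0,-0.5,-0.027,0.012,-0.003,1],[0,0,-0.5,-0.03,0.014,0,1],[0,0,-0.5,-0.032,0.015,0,1],[0,0,-0.4,-0.032,0.015,0,1],[0,0,-0.3,-0.032,0.015,0,1],[0,0,-0.2,-0.032,0.015,0,1],[0,0,0,-0.032,0.015,0,1]]}}

```text
time: 63.2
ee_pos: [0.5703, 0.1571, 0.262]
eef_rot: [0.675, 0.738, -0.006, -0.002]
ft_force: [1.1, -0.1, -2.4]
width: 0.0136
```

```bash
python3 g.py 0.6083 0.061 0.26 94.65
```

```text
t 63.2 pos [0.5703 0.1571 0.262 ] w 0.0136 F [ 1.1 -0.1 -2.4] 
 tooldelta [-99.1  29.4   2.1] mm  rot [-0.67  0.25  0.39]
```

>>> {"name": "send_rows", "arguments": {"steps": [[-0.3,0.1,0.3,-0.026,0.008,0,1],[-0.2,0.1,0,-0.022,0.006,0,1],[0,0,0,-0.017,0.005,0,1],[0,0,0,-0.012,0.004,0,1],[0,0,0,-0.008,0.002,0,1],[0,0,0,-0.004,0.001,0,1],[0,0,0,0,0,0,1],[0,0,0,0,0,0,1],[0,0,0,0,0,0,1],[0,0,0,0,0,0,1]]}}

```text
time: 64.2
ee_pos: [0.604, 0.0605, 0.2586]
eef_rot: [0.679, 0.734, -0.005, -0.003]
ft_force: [-0.7, -1.6, -3.4]
width: 0.013
```

```bash
python3 g.py 0.6083 0.061 0.225 94.65
```

```text
t 64.2 pos [0.604  0.0605 0.2586] w 0.013 F [-0.7 -1.6 -3.4] 
 tooldelta [ 0.2  4.7 33.5] mm  rot [-0.65  0.08 -0.16]
```

>>> {"name": "send_rows", "arguments": {"steps": [[-0.3,0,-0.1,0,0.003,0,1],[-0.2,0,0,0,0.002,0.003,1],[-0.1,0,0,0,0,0.006,1],[0,0,0,0,0,0.008,1],[0,0,0,0,0,0.006,1],[0,0,0,0,0,0.002,1],[0,0,0,0,0,0,1],[0,0,0,0,0,0,1],[0,0,0,0,0,0,1],[0,0,0,0,0,0,1]]}}

```text
time: 65.2
ee_pos: [0.609, 0.062, 0.231]
eef_rot: [0.678, 0.735, -0.001, 0.0]
ft_force: [-0.6, 0.3, -3.6]
width: 0.0133
```

```bash
python3 g.py 0.6083 0.061 0.200 94.65; python3 - <<'E'
from h import *
grab('scene','s10');grab('top','t10');grab('wrist','w10')
cv2.imwrite('pics/c10.png',cv2.resize(cv2.imread('pics/s10.png')[150:360,220:440],None,fx=2.8,fy=2.8,interpolation=cv2.INTER_CUBIC))
E
```

```text
t 65.2 pos [0.609 0.062 0.231] w 0.0133 F [-0.6  0.3 -3.6] 
 tooldelta [-0.9 -0.7 31. ] mm  rot [-0.03  0.07  0.03]
```

View pics/c10.png

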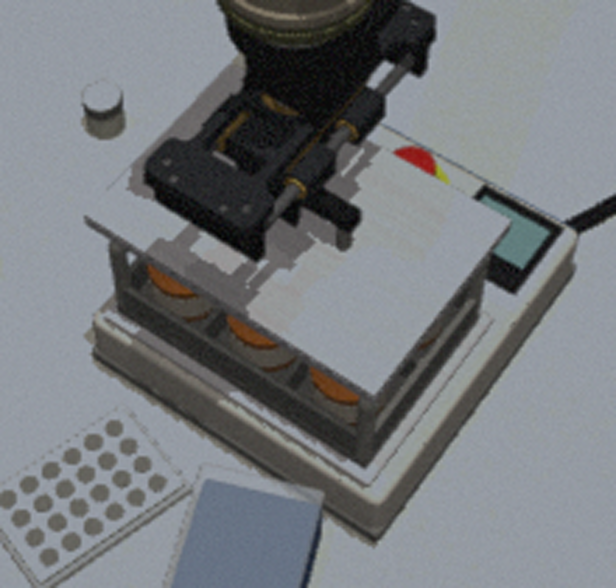

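View pics/w10.png

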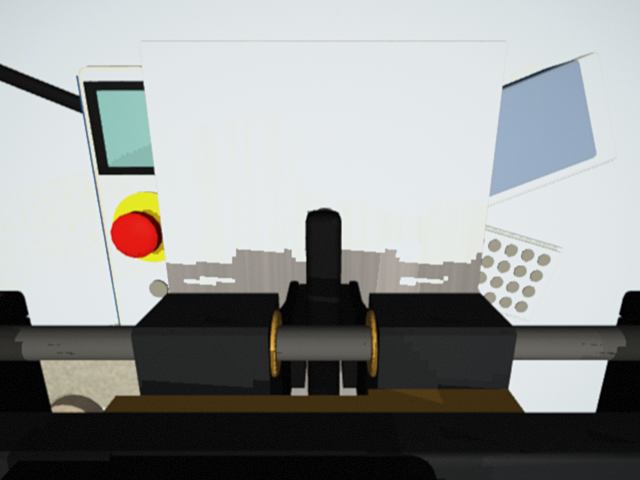

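>>> {"name": "send_rows", "arguments": {"steps": [[0,0,0,-0.001,-0.001,0.002,1],[0,0,0,0,0,0.004,1],[0,0,0,0,0,0.004,1],[0,0,0,0,0,0.004,1],[0,0,0,0,0,0.003,1],[0,0,0,0,0,0.002,1],[0,0,0,0,0,0.001,1],[0,0,0,0,0,0,1],[0,0,0,0,0,0,1],[0,0,0,0,0,0,1]]}}

```text
time: 66.35
ee_pos: [0.6078, 0.0607, 0.2089]
eef_rot: [0.678, 0.735, -0.001, 0.0]
ft_force: [-0.0, -0.4, -3.3]
width: 0.0135
```

```bash
python3 g.py 0.6083 0.061 0.200 94.65
```

```text
t 66.35 pos [0.6078 0.0607 0.2089] w 0.0135 F [-0.  -0.4 -3.3] 
 tooldelta [0.2 0.5 8.9] mm  rot [-0.05  0.07  0.03]
```

>>> {"name": "send_rows", "arguments": {"steps": [[0,0,0,0,0,0.002,1],[0,0,0,0,0,0.002,1],[0,0,0,0,0,0.002,1],[0,0,0,0,0,0.001,1],[0,0,0,0,0,0,1],[0,0,0,0,0,0,1],[0,0,0,0,0,0,1],[0,0,0,0,0,0,1],[0,0,0,0,0,0,1],[0,0,0,0,0,0,1]]}}

```text
time: 67.35
ee_pos: [0.608, 0.0608, 0.2016]
eef_rot: [0.678, 0.735, -0.001, 0.0]
ft_force: [0.2, -0.6, -3.7]
width: 0.0133
```

```bash
python3 g.py 0.6083 0.061 0.200 94.65
```

```text
t 67.35 pos [0.608  0.0608 0.2016] w 0.0133 F [ 0.2 -0.6 -3.7] 
 tooldelta [0.2 0.3 1.6] mm  rot [-0.02  0.07  0.03]
```

>>> {"name": "send_rows", "arguments": {"steps": [[0,0,0,0,0,0.001,1],[0,0,0,0,0,0.001,1],[0,0,0,0,0,0.001,1],[0,0,0,0,0,0,1],[0,0,0,0,0,0,1],[0,0,0,0,0,0,1],[0,0,0,0,0,0,1],[0,0,0,0,0,0,1],[0,0,0,0,0,0,1],[0,0,0,0,0,0,1]]}}

```text
time: 68.35
ee_pos: [0.6082, 0.0608, 0.1992]
eef_rot: [0.678, 0.735, -0.0, 0.001]
ft_force: [-0.6, -0.0, -1.3]
width: 0.0132
```

```bash
python3 g.py 0.6083 0.061 0.200 94.65
```

```text
t 68.35 pos [0.6082 0.0608 0.1992] w 0.0132 F [-0.6 -0.  -1.3] 
 tooldelta [ 0.2  0.1 -0.8] mm  rot [0.04 0.08 0.03]
```

Force drops from -3.5 to -1.3 N at z = 0.199, so the plate is resting on the posts. Release.

>>> {"name": "send_rows", "arguments": {"steps": [[0,0,0,0,0,0.001,1],[0,0,0,0,0,0,1],[0,0,0,0,0,0,0.5],[0,0,0,0,0,0,0.2],[0,0,0,0,0,0,0],[0,0,0,0,0,0,-0.2],[0,0,0,0,0,0,-0.2],[0,0,0,0,0,0,-0.2],[0,0,0,0,0,0,-0.2],[0,0,0,0,0,0,-0.2]]}}

```text
time: 69.35
ee_pos: [0.6091, 0.0611, 0.1995]
eef_rot: [0.678, 0.735, 0.001, 0.002]
ft_force: [-0.0, -0.4, 0.0]
width: 0.0517
```

>>> {"name": "send_rows", "arguments": {"steps": [[0,0,0,0,0,-0.01,-0.2],[0,0,0,0,0,-0.02,-0.2],[0,0,0,0,0,-0.02,-0.2],[0,0,0,0,0,-0.02,-0.2],[0,0,0,0,-0.01,-0.01,-0.2],[0,0,0,0,-0.03,0,-0.2],[0,0,0,0,-0.04,0,-0.2],[0,0,0,0,-0.04,0,-0.2],[0,0,0,0,-0.03,0,-0.2],[0,0,0,0,-0.01,0,-0.2]]}}

```text
time: 70.35
ee_pos: [0.4417, 0.049, 0.2831]
eef_rot: [0.678, 0.735, 0.001, 0.001]
ft_force: [0.6, 0.2, 0.3]
width: 0.052
```

```bash
python3 g.py 0.4652 0.0493 0.16 94.65; python3 - <<'E'
from h import *
grab('scene','s11');grab('top','t11');grab('wrist','w11')
cv2.imwrite('pics/c11.png',cv2.resize(cv2.imread('pics/s11.png')[150:360,220:440],None,fx=2.8,fy=2.8,interpolation=cv2.INTER_CUBIC))
W=cloud('t11').astype(float)
m=(W[...,2]>0.15)&(W[...,2]<0.182); m[:,:240]=0;m[:,360:]=0;m[:180]=0;m[270:]=0
n,l,st,c=cv2.connectedComponentsWithStats(m.astype(np.uint8)); i=1+st[1:,4].argmax();w=W[l==i]; print(st[i],cv2.minAreaRect(w[:,:2].astype(np.float32)))
A=np.c_[w[:,:2]-w[:,:2].mean(0),np.ones(len(w))]; s=np.linalg.lstsq(A,w[:,2],rcond=None)[0]; r=w[:,2]-A@s; k=abs(r)<.004; s=np.linalg.lstsq(A[k],w[k,2],rcond=None)[0]; print('plane',s)
E
```

```text
t 70.35 pos [0.4417 0.049  0.2831] w 0.052 F [0.6 0.2 0.3] 
 tooldelta [ -1.6  23.2 123.1] mm  rot [ 0.13  0.01 -0.02]
[ 248  184  100   75 5773] ((0.6085003018379211, 0.06022202596068382), (0.15660375356674194, 0.2241906374692917), 4.751309394836426)
plane [-0.00154268 -0.0010633   0.16851941]
```

View pics/c11.png

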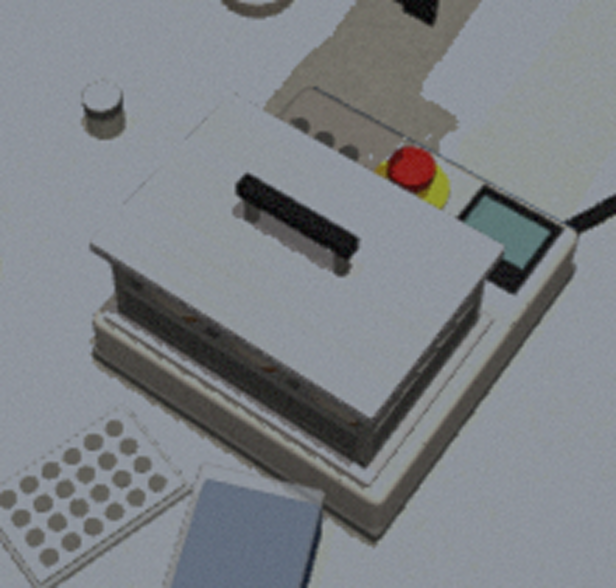

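View pics/t11.png

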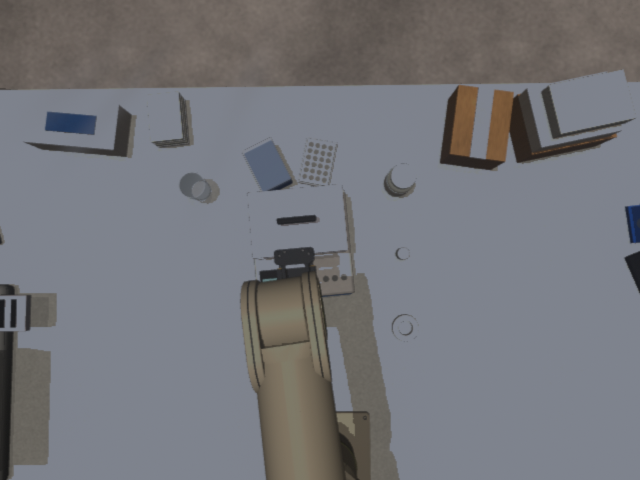

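The plate is home: top at z = 0.1685 (expected 0.169), tilt under 0.2%, yaw 4.75°, centre within 1 mm of the posts' centre. For the knob I'll turn the jaws across y so the gripper body clears the plate.

>>> {"name": "send_rows", "arguments": {"steps": [[0,0,-8,0,0,0,-0.2],[0,0,-8.5,0,0,0,-0.2],[0,0,-8.5,0,0,0,-0.2],[0,0,-8.5,0,0,0,-0.2],[0,0,-8.5,0,0,0,-0.2],[0,0,-8.5,0,0,0,-0.3],[0,0,-8.5,0,0,0,-0.4],[0,0,-8.5,0,0,0,-0.4],[0,0,-8.5,0,0,0,-0.4],[0,0,-8,0,0,0,-0.4]]}}

```text
time: 71.5
ee_pos: [0.4497, 0.0509, 0.2818]
eef_rot: [-0.0, 1.0, 0.004, 0.0]
ft_force: [-0.4, 0.1, -0.2]
width: 0.061
```

```bash
python3 g.py 0.4652 0.0493 0.16 184.65
```

```text
t 71.5 pos [0.4497 0.0509 0.2818] w 0.061 F [-0.4  0.1 -0.2] 
 tooldelta [-15.3  -2.6 121.8] mm  rot [ 0.45  0.07 -4.62]
```

>>> {"name": "send_rows", "arguments": {"steps": [[0.2,0,-2.5,-0.005,-0.002,0,-0.4],[0.2,0,-1.5,-0.005,-0.001,0.005,-0.4],[0,0,-0.5,-0.004,0,0.015,-0.4],[0,0,0,-0.001,0,0.02,-0.4],[0,0,0,0,0,0.02,-0.4],[0,0,0,0,0,0.02,-0.4],[0,0,0,0,0,0.015,-0.4],[0,0,0,0,0,0.007,-0.4],[0,0,0,0,0,0,-0.4],[0,0,0,0,0,0,-0.4]]}}

```text
time: 72.5
ee_pos: [0.4702, 0.0519, 0.1724]
eef_rot: [-0.043, 0.999, 0.004, -0.001]
ft_force: [-0.3, 0.2, -0.4]
width: 0.0606
```

```bash
python3 g.py 0.4652 0.0493 0.094 184.65; python3 - <<'E'
from h import *
grab('scene','s12');grab('wrist','w12')
E
```

```text
t 72.5 pos [0.4702 0.0519 0.1724] w 0.0606 F [-0.3  0.2 -0.4] 
 tooldelta [ 5.1 -2.8 78.4] mm  rot [ 0.48 -0.06  0.33]
```

View pics/s12.png

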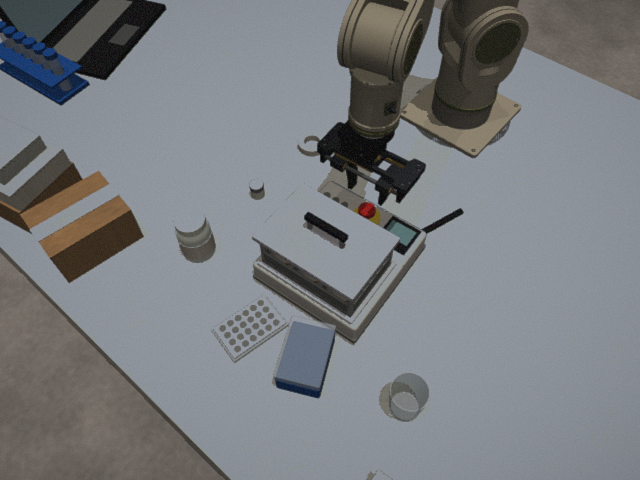

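View pics/w12.png

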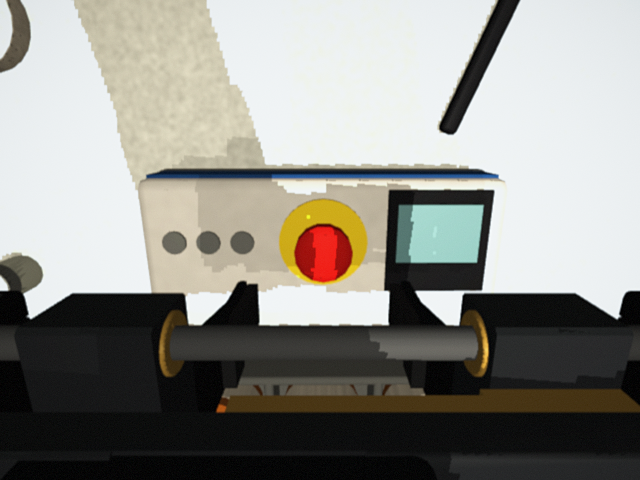

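The knob is centred between the open fingers (column 323) and there is room to the plate. Descend.

>>> {"name": "send_rows", "arguments": {"steps": [[0.3,0,0.2,0.003,-0.002,0.004,-0.4],[0.1,0,0.1,0.002,-0.001,0.01,-0.4],[0,0,0,0,0,0.014,-0.4],[0,0,0,0,0,0.014,-0.4],[0,0,0,0,0,0.012,-0.4],[0,0,0,0,0,0.006,-0.4],[0,0,0,0,0,0.002,-0.4],[0,0,0,0,0,0,-0.4],[0,0,0,0,0,0,-0.4],[0,0,0,0,0,0,-0.4]]}}

```text
time: 73.6
ee_pos: [0.4657, 0.0479, 0.1066]
eef_rot: [-0.04, 0.999, -0.0, 0.001]
ft_force: [0.4, -0.8, 0.9]
width: 0.0604
```

```bash
python3 g.py 0.4652 0.0493 0.096 184.65
```

```text
t 73.6 pos [0.4657 0.0479 0.1066] w 0.0604 F [ 0.4 -0.8  0.9] 
 tooldelta [ 0.4  1.4 10.6] mm  rot [-0.03  0.11 -0.04]
```

>>> {"name": "send_rows", "arguments": {"steps": [[0,0,0,0,0.001,0.003,-0.4],[0,0,0,0,0,0.004,-0.4],[0,0,0,0,0,0.003,-0.4],[0,0,0,0,0,0.001,-0.4],[0,0,0,0,0,0,-0.4],[0,0,0,0,0,0,-0.1],[0,0,0,0,0,0,0.4],[0,0,0,0,0,0,0.6],[0,0,0,0,0,0,0.6],[0,0,0,0,0,0,0.6]], "force": 50}}

```text
time: 74.6
ee_pos: [0.466, 0.0518, 0.0955]
eef_rot: [-0.041, 0.999, 0.001, 0.002]
ft_force: [0.4, -0.4, -1.5]
width: 0.0348
```

```bash
python3 g.py 0.4652 0.0493 0.096 184.65
```

```text
t 74.6 pos [0.466  0.0518 0.0955] w 0.0348 F [ 0.4 -0.4 -1.5] 
 tooldelta [ 1.  -2.4 -0.5] mm  rot [0.15 0.23 0.06]
```

>>> {"name": "send_rows", "arguments": {"steps": [[0,0,0,0,0,-0.002,0.7],[0,0,0,0,0,-0.002,0.7],[0,0,0,0,0,-0.002,0.7],[0,0,0,0,0,-0.003,0.7],[0,0,0,0,0,-0.003,0.7],[0,0,0,0,0,-0.003,0.7],[0,0,0,0,0,0,0.7],[0,0,0,0,0,0,0.7],[0,0,0,0,0,0,0.7],[0,0,0,0,0,0,0.7]]}}

```text
time: 75.6
ee_pos: [0.4655, 0.0518, 0.1065]
eef_rot: [-0.041, 0.999, 0.004, 0.002]
ft_force: [3.8, 2.0, -9.2]
width: 0.0349
```

```bash
python3 g.py 0.4652 0.0493 0.106 184.65
```

```text
t 75.6 pos [0.4655 0.0518 0.1065] w 0.0349 F [ 3.8  2.  -9.2] 
 tooldelta [ 0.5 -2.5  0.5] mm  rot [0.43 0.29 0.06]
```

>>> {"name": "send_rows", "arguments": {"steps": [[0,0,0,0,0,-0.002,0.7],[0,0,0,0,0,-0.002,0.7],[0,0,0,0,0,0,0.7],[0,0,0,0,0,0,0.7],[0,0,0,0,0,0,0.7],[0,0,0,0,0,0,0.7],[0,0,0,0,0,0,0.7],[0,0,0,0,0,0,0.7],[0,0,0,0,0,0,0.7],[0,0,0,0,0,0,0.7]]}}

```text
time: 76.6
ee_pos: [0.4655, 0.0518, 0.1065]
eef_rot: [-0.041, 0.999, 0.005, 0.003]
ft_force: [3.5, 2.1, -10.4]
width: 0.0348
```

```bash
python3 g.py 0.4652 0.0493 0.106 184.65; python3 - <<'E'
from h import *
grab('scene','s13');grab('wrist','w13')
cv2.imwrite('pics/c13.png',cv2.resize(cv2.imread('pics/s13.png')[150:260,300:440],None,fx=5,fy=5,interpolation=cv2.INTER_CUBIC))
E
```

```text
t 76.6 pos [0.4655 0.0518 0.1065] w 0.0348 F [  3.5   2.1 -10.4] 
 tooldelta [ 0.5 -2.5  0.5] mm  rot [0.61 0.42 0.09]
```

View pics/c13.png

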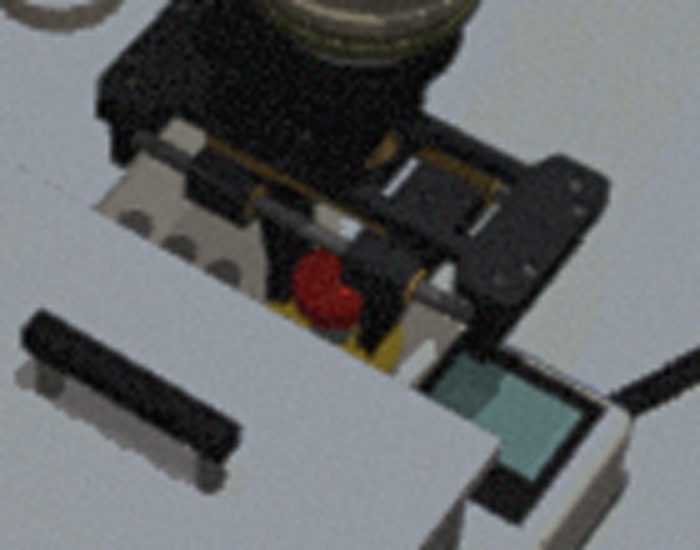

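The knob is up and stopped: further pull gave no motion, at about 10 N. Release and retreat upward.

>>> {"name": "send_rows", "arguments": {"steps": [[0,0,0,0,0,0,0.1],[0,0,0,0,0,0,-0.1],[0,0,0,0,0,0,-0.4],[0,0,0,0,0,0,-0.4],[0,0,0,0,0,0,-0.4],[0,0,0,0,0,0,-0.4],[0,0,0,0,0,-0.005,-0.4],[0,0,0,0,0,-0.015,-0.4],[0,0,0,0,0,-0.03,-0.4],[0,0,0,0,0,-0.03,-0.4]]}}

```text
time: 77.7
ee_pos: [0.4627, 0.0501, 0.188]
eef_rot: [-0.041, 0.999, 0.005, -0.0]
ft_force: [1.5, -0.5, -0.6]
width: 0.0606
```

>>> {"name": "send_rows", "arguments": {"steps": [[0,0,0,0,0,-0.03,-0.4],[0,0,0,0,0,-0.03,-0.4],[0,0,0,0,-0.01,-0.03,-0.4],[0,0,0,0,-0.03,-0.02,-0.4],[0,0,0,0,-0.04,0,-0.4],[0,0,0,0,-0.04,0,-0.4],[0,0,0,0,-0.04,0,-0.4],[0,0,0,0,-0.04,0,-0.4],[0,0,0,0,-0.03,0,-0.4],[0,0,0,0,-0.01,0,-0.4]]}}

```text
time: 78.7
ee_pos: [0.4846, -0.1952, 0.3105]
eef_rot: [-0.046, 0.999, 0.003, 0.006]
ft_force: [0.3, 0.5, 0.2]
width: 0.0607
```

>>> {"name": "send_rows", "arguments": {"steps": [[0,0,0,0,0,0,-0.4],[0,0,0,0,0,0,-0.4],[0,0,0,0,0,0,-0.4],[0,0,0,0,0,0,-0.4],[0,0,0,0,0,0,-0.4],[0,0,0,0,0,0,-0.4],[0,0,0,0,0,0,-0.4],[0,0,0,0,0,0,-0.4],[0,0,0,0,0,0,-0.4],[0,0,0,0,0,0,-0.4]]}}

```text
time: 79.7
ee_pos: [0.4853, -0.1898, 0.3117]
eef_rot: [-0.049, 0.999, 0.003, 0.006]
ft_force: [1.3, -0.1, 0.7]
width: 0.061
```

```bash
python3 - <<'E'
from g import *
delta(0.46,0.05,0.3,184)
grab('scene','s14');grab('top','t14')
W=cloud('t14').astype(float)
w=W[265:300,285:325].reshape(-1,3);im=np.load('pics/t14.npz')['im'][265:300,285:325].reshape(-1,3).astype(int)
k=(im[:,2]>100)&(im[:,1]<60); print('knob',k.sum(),w[k].mean(0),np.median(w[k,2]))
m=(W[...,2]>0.15)&(W[...,2]<0.182); m[:,:240]=0;m[:,360:]=0;m[:180]=0;m[270:]=0
n,l,st,c=cv2.connectedComponentsWithStats(m.astype(np.uint8)); i=1+st[1:,4].argmax();w=W[l==i]; print(st[i],cv2.minAreaRect(w[:,:2].astype(np.float32)))
A=np.c_[w[:,:2]-w[:,:2].mean(0),np.ones(len(w))]; s=np.linalg.lstsq(A,w[:,2],rcond=None)[0]; r=w[:,2]-A@s; q=abs(r)<.004; print('plane',np.linalg.lstsq(A[q],w[q,2],rcond=None)[0])
E
```

```text
t 79.7 pos [ 0.4853 -0.1898  0.3117] w 0.061 F [ 1.3 -0.1  0.7] 
 tooldelta [  2.  241.   13.1] mm  rot [0.35 0.7  1.58]
knob 143 [0.46481485 0.04948882 0.11246045] 0.11265448354122953
[ 248  184  100   75 6041] ((0.6084022521972656, 0.060187071561813354), (0.15623117983341217, 0.22402054071426392), 4.7083659172058105)
plane [-0.00046591 -0.00098382  0.16852586]
```

View pics/s14.png

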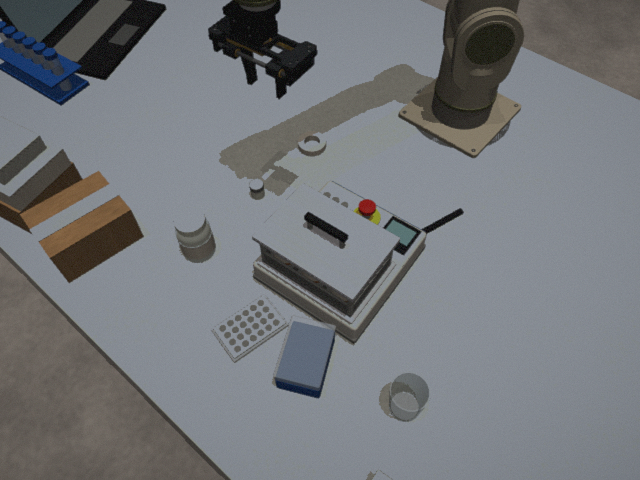

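View pics/t14.png

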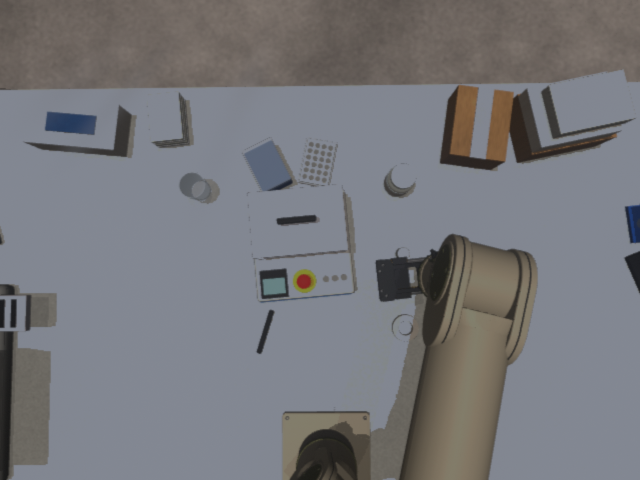

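The knob's top rose from 0.1014 to 0.1125 and it stays up. The plate is level and home, and the bystanders are where they were. Handing in.

```bash
python3 -c "
from bench import *
print(close_job())"
```

```text
the job is handed in; nothing more can be done
None
```

The job is done as asked and handed in at about 80 s. All six jars stand upright in the rack, one per cell. The hold-down plate is home on the four posts, and the stop knob was pulled up last, to its stop.

**Last checks**
- **Jars:** a picture just before the plate went on showed all six jars upright in separate cells. None was left on the bench.
- **Plate:** its top measures 0.1685 m (expected 0.169), it is level to about 0.1 %, and its yaw of 4.7° matches the rack's. Its centre measured about 1 mm from the posts' centre, within the 3 mm play.
- **Knob:** it rose about 11 mm by the camera (10 mm given), pulling further moved it no more at about 10 N, and it stayed up after release.
- **Bench:** the other things look unmoved in the last pictures, judged by eye. The gripper is clear of everything.

**Disagreements:** the cameras differed by up to about 3 mm on where the plate lay along its length. I aimed between their readings, and the rim went down around the posts without resistance. I saw no jar or plate knocked aside and no slackening of the grip.

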